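# Hook the split retaining ring out of a bearing housing

## Robot

A 7-joint arm with a two-finger parallel gripper is mounted at the origin on the work surface. World frame = base frame: x ahead of the robot, y to its left, z up, the work surface at z = 0. Lengths are in m, angles in rad, forces in N, time in s.
With the tool pointing down it reaches from about 0.425 to 0.875 m from the base axis. Payload 8.4 kg.
Tool frame: the origin (TCP) lies on the mounting face of the last link; the fingertips stand 173 mm ahead of it and the grasp point (between the pads) lies 155 mm ahead of it; z points along the fingers, y is the line along which they close (so a half turn about z gives the same grasp; the last joint's range is limited). The gripper opens to 85 mm and grips with 20 to 120 N. Pads are 22 mm wide; open, the fingers measure 114 mm over their backs; the gripper's body (76 mm by 85 mm) begins 54 mm behind the grasp point. The pads swing forward as they close: fully open they stand 13 mm farther back than shut.
Start: joints at [1.247, 0.333, 0.04, 1.465, -0.013, 1.343, -0.059], TCP at [0.145, -0.634, 0.405] pointing down, gripper open.
Joint ranges: [-2.58, 2.58], [-0.38, 2.09], [-1.3, 1.39], [0.25, 2.4], [-1.5, 4.64], [0.08, 2.09], [-2.65, 2.65]. Speed limits (rad/s): [2.22, 2.22, 2.79, 2.79, 3.14, 3.14, 3.14].

## Interface

Orientations are given as a unit quaternion [x, y, z, w].
In Python, from bench import env, imaging, ticket gives the robot as it stands.
- The arm moves only by the shell command python3 -m pendant 'ROWS'. ROWS is JSON, one flat list of numbers, 5 for each row, row after row: the shift along the tool's x, y, z in cm, then the turn about the tool's z in degrees, then the finger opening in cm, from 0 to 8.54. In form: [dx, dy, dz, turn, grip, dx, dy, dz, turn, grip, ...]. A call has 1 to 20 rows; each row shifts and turns the commanded pose from where the row before left it, along the tool's axes as they then stand; what a row does not reach is not made up. A row lasts 1/12 s, in which the tool goes at most 41.7 mm and 7.16 degrees, less where a joint would pass 70% of its speed; a pose out of reach is approached as far as the arm can. A call is refused whole if a number of a shift passes 4.17 or a number of a turn 7.16, either way. A call with a gripper value outside its range is refused whole. The fingers move at their own pace and stop on an object; the grip force is fixed at half the most. Time passes only in rows, so rows that do not move let the fingers close. It gives the time, the measured TCP pose, the force, the opening and the grip force at its end, in the units of the state.
- env.get_obs(): the state, without advancing time (a new reading comes with each control period).
- imaging.capture(name): name is "scene" or "top" or "wrist"; returns a dict with "pixels" (420x560x3 uint8, red, green, blue), "fov_y" (degrees; the focal length in pixels is half the picture's height over the tangent of half this angle, whatever the lens; pixels are square), "cx", "cy" (the principal point, pixels), "distortion" ([k1, k2, p1, p2, k3] as OpenCV has them; the pictures are not rectified), "origin" and "orientation" of the camera in the world; the wrist camera has in their place "tool_from_camera" (4x4, takes a point from camera to tool coordinates, whose origin is the TCP and whose axes are the flange's). Camera axes: x right, y down, z forward; pixel columns grow to the right and rows downward; lengths in m; the calibration is good to about 2 mm. A picture is of the moment at which its call begins: read the wrist's pose just before it. There is no depth.
- ticket.job_done(): hands the job in; it is judged then, once.
The state is a dict: "time_s": time; "qpos": joint angles; "dq": joint speeds; "joint_torque": joint torques, N m; "position": TCP position; "tool_rot": TCP orientation; "ft_force": force on the tool from outside, world axes, zero at the start; "torque": the same for the moment, N m; "gripper_width": finger opening in m; "grasp_force": force on a finger pad.
Only numpy, scipy, OpenCV 4.12 (cv2) and the standard library are available. Lean on these libraries where they do the work, as an engineer would, in place of code of your own. Each camera call takes 0.05 s, during which the arm holds its last target. There are 200 camera calls.

## Task

Take the hook pick from its fork rack and use it to free the split retaining ring from the slanted bearing housing: pass the hook under one of the ring's two ends, at the open window at the top of the housing, and lift the ring out by that end. Carry it on the hook to the aluminium tray and lay it down flat on the tray's floor without dropping it from a height, then unhook and hang the pick back upright in its fork by its collar. Never touch the ring with the gripper or arm, and leave the wrench, spray can and grinding discs where they are.

Things in the scene. Friction and masses are not known exactly. Their poses are not given: they have to be found in the camera images.
- hub: Dark grey round bearing housing, 156 mm across, fixed on a dark slanted stand (170 x 150 mm foot). Origin on the bench under the centre of its face; z up, x level, pointing from the low side of the face to its high side. The face leans 35 degrees: its normal is tipped 35 degrees from vertical towards -x. The housing stands so that the face looks to the robot's right, give or take 0.3 rad.
- hub_face (a point): Centre of the housing's face, 90 mm above the bench, level with the ring's upper side; axes as the housing's (x level to the high side, z vertical). In the 35 degree face plane, around it: a flush aluminium boss of 36 mm radius, then the open channel with the ring on a ledge 9 mm deep, then a rim wall of 63.5 mm inner, 78 mm outer radius, standing 1 mm above the ring.
- ring: Loose rigid split steel ring (C shape), 122 mm outer, 102 mm inner diameter, bar 10 mm wide, 9 mm thick, about 150 g. Origin at the circle's centre, half-way up; z is its axis, x points to the middle of the gap (48 degrees, 45 mm wide). It starts in the channel, tipped 35 degrees with the face, gap uphill, within 2 mm of centred on it; its weight alone holds it.
- ring_end_a (a point): In the middle of the bar 2 mm from the ring's end on its +y side (2 degrees past the end face).
- ring_end_b (a point): The same at the other end, on the ring's -y side.
- pick: Loose hook pick, 90 g. Origin at the centre of the underside of its square steel collar (34 x 34 x 5 mm); z points up along the wooden handle. Below runs a round 6 mm steel shank down to z = -100 mm, then a foot of the same bar towards -x for 25 mm, then an upturned nib to z = -85 mm: an open J, 19 mm clear between shank and nib, the foot's upper side at z = -97 mm.
- pick_grip (a point): Centre of the pick's handle, 45 mm above the collar's underside. The handle is a bar of 24 mm (x) by 16 mm (y), 80 mm long (z).
- pick_hook (a point): Middle of the upper side of the hook's foot, where a hung bar rests: pick frame (-12.5, 0, -97) mm; axes as the pick's.
- rack: Grey steel fork rack, fixed. Origin on the bench; z up, x about to the robot's left. A level fork plate 8 mm thick, top 150 mm above the bench, reaches towards -x from a post (at x 37 to 53 mm) on a 110 mm square, 10 mm thick foot. The slot between its two tines is 18 mm wide, along x, open at x = -35 mm and closed at x = +20 mm; the fork is 58 mm wide over the tines.
- rack_seat (a point): On the fork's top over the slot's middle (x = -5 mm, 150 mm high): the pick starts hanging with its collar here, shank down in the slot, foot pointing out of the slot (pick axes as the rack's, +-0.1 rad).
- tray: Open square aluminium tray, fixed, 220 x 220 mm outside, walls 4 mm thick and 30 mm high, floor top 4 mm above the bench. Origin at the centre of its underside, on the bench. The hanging ring's lower edge is 112 mm below the hook's seat; stood upright on its edge it tends to roll off the hook, so draw the hook sideways (to its shank side) as it comes down.
- wrench: Loose steel wrench lying on the bench, 190 mm long; a bystander.
- spray: Loose upright spray can, 54 mm across, 150 mm high, origin under its centre; a bystander.
- discs: Loose stack of grinding discs, 114 mm across, 24 mm high, origin under its centre; a bystander.
- hub_window (a point): Point in the face plane 56 mm uphill of the face centre, in the ring's gap; axes as the housing's. Over 62 degrees either side of uphill, rim and ledge are cut away (the window, open to the outside): the floor there is 25 mm deep, 16 mm below the ring's underside, and both ends of the ring hang free over it.
Not all that is in view belongs to the job. What is shaped like the hub but green or red is not meant. There is more than one size of the pick; the one meant has the size given above.

How it is judged:
By the outcome, as a careful person would: the job done as asked, in the order asked, and still so for the second after the job is handed in, with the robot touching nothing.
It also fails if it takes over 72 s, if anything falls off the work surface, if the arm or the gripper's body presses on something with over 40 N, if the wrist force passes 120 N, or if a joint passes its speed limit or range.

## Working session

There is one attempt and no reset: what is moved stays moved. The work goes in short steps, Python scripts to look and compute and a shell command to move; the robot and the scene stay as the last step left them, time stands still between calls to the robot, and variables do not carry over. Pictures are saved under pics/ and viewed, at most 10 in all, crops included, and the job is handed in when it is done.

```bash
mkdir -p pics
cat > h.py <<'E'
import numpy as np, cv2
from scipy.spatial.transform import Rotation as R
from bench import env, imaging
def cap(n):
    o=env.get_obs(); c=imaging.capture(n); p=c["pixels"]; H=p.shape[0]
    f=H/2/np.tan(np.radians(c["fov_y"])/2); K=np.array([[f,0,c["cx"]],[0,f,c["cy"]],[0,0,1]])
    D=np.array(c["distortion"],float)
    if n=="wrist":
        T=np.array(c["tool_from_camera"]); Rt=R.from_quat(o["tool_rot"]).as_matrix()
        M=Rt@T[:3,:3]; t=Rt@T[:3,3]+np.array(o["position"])
    else: M=R.from_quat(c["orientation"]).as_matrix(); t=np.array(c["origin"])
    return dict(img=p,K=K,D=D,M=M,t=t)
def rays(c,uv):
    q=cv2.undistortPoints(np.array(uv,float).reshape(-1,1,2),c["K"],c["D"]).reshape(-1,2)
    return np.c_[q,np.ones(len(q))]@c["M"].T
def onz(c,uv,z):
    d=rays(c,uv); return c["t"]+d*((z-c["t"][2])/d[:,2])[:,None]
def proj(c,P):
    P=np.array(P,float).reshape(-1,3); pc=(P-c["t"])@c["M"]
    return cv2.projectPoints(pc,np.zeros(3),np.zeros(3),c["K"],c["D"])[0].reshape(-1,2)
def tri(cs,uvs):
    A=np.zeros((3,3));b=np.zeros(3)
    for c,uv in zip(cs,uvs):
        d=rays(c,[uv])[0]; d/=np.linalg.norm(d); Q=np.eye(3)-np.outer(d,d); A+=Q;b+=Q@c["t"]
    return np.linalg.solve(A,b)
def save(c,n,box=None,s=1):
    im=c["img"][...,::-1]
    if box: x0,y0,x1,y1=box; im=im[y0:y1,x0:x1]
    cv2.imwrite("pics/"+n,cv2.resize(im,None,fx=s,fy=s,interpolation=cv2.INTER_CUBIC))
E
python3 - <<'E'
from h import *
import pickle
a=cap("scene");b=cap("top");save(a,"scene.png",s=1.42);save(b,"top.png",s=1.42)
pickle.dump((a,b),open("ab.pkl","wb"))
for c in(a,b):print(c["t"],c["M"].round(2).tolist(),c["K"][0,0])
print(env.get_obs())
E
```

```text
[ 0.72630117 -0.55754372  0.95536452] [[0.9, 0.36, -0.26], [0.45, -0.75, 0.49], [-0.01, -0.55, -0.83]] 421.8990870303846
[ 0.41075073 -0.0860507   1.06015304] [[-0.02, -1.0, 0.09], [-1.0, 0.02, -0.01], [0.01, -0.09, -1.0]] 400.26154190707035
{'time_s': 0.1, 'qpos': array([ 1.24680382,  0.33381541,  0.03985176,  1.4661682 , -0.01340645,
        1.34329976, -0.05852977]), 'dq': array([ 2.76999257e-04, -4.85342549e-04,  4.49910541e-04, -2.80672833e-03,
       -7.37084744e-04, -3.21940205e-05, -1.39881666e-03]), 'joint_torque': array([ 4.77482274e-03, -6.60007811e+01,  1.37085624e+00, -4.06469393e+01,
        1.71214552e-02,  8.90072552e-03,  5.86457031e-05]), 'position': array([ 0.14485709, -0.6334898 ,  0.40393294]), 'tool_rot': array([ 9.93691409e-01,  1.12146668e-01, -1.20042427e-04, -7.02342820e-04]), 'ft_force': array([0.2668608 , 0.05537607, 0.30765159]), 'torque': array([ 0.05770062,  0.04292088, -0.04487013]), 'grasp_force': 0.0, 'gripper_width': 0.08541885864032782}
```

View pics/scene.png

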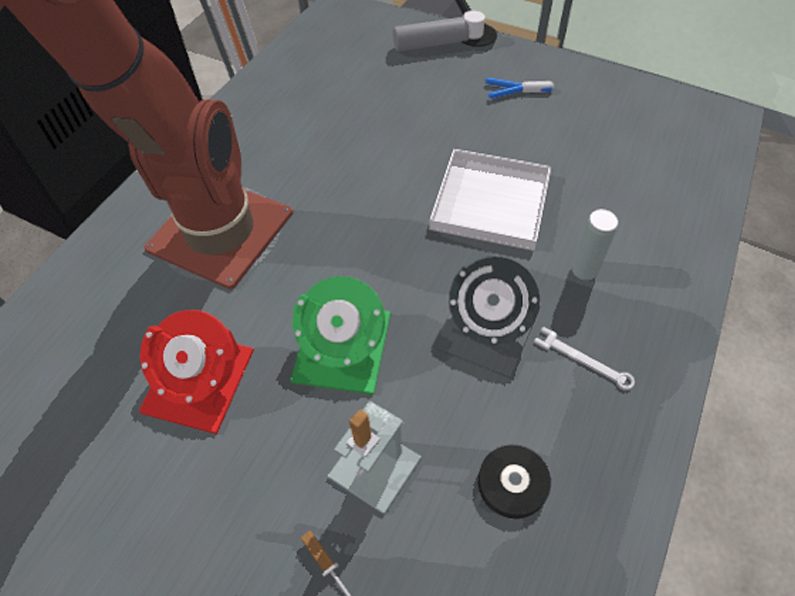

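View pics/top.png

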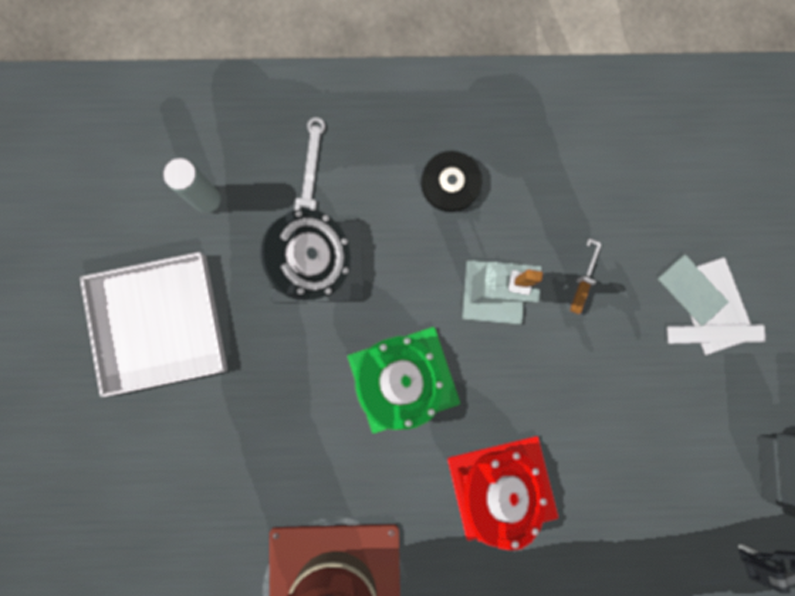

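The scene view shows the dark hub at about (493,299), with the ring's gap up and left. The rack with the hanging pick is at (365,440) and the tray at (492,198). The pick lying at (325,565) is a decoy, as are the green and red hubs. The top view shows the hub at (311,255), the pick handle at (530,277) and the tray at (153,325).

Run:
```python
from h import *
import pickle
a,b=pickle.load(open("ab.pkl","rb"))
def cr(c,x,y,w=67,h=50): return cv2.resize(c["img"][y:y+h,x:x+w,::-1],(400,300),interpolation=cv2.INTER_CUBIC)
m=np.vstack([np.hstack([cr(a,310,175,80,60)[:, :],cr(b,180,143,80,60)]),np.hstack([cr(a,225,280,80,60)[:],cr(b,322,178,67,50)])])
cv2.imwrite("pics/m.png",m)
# tray: bright region
for c,box in((b,(50,170,170,290)),):
    x0,y0,x1,y1=box; g=c["img"][y0:y1,x0:x1].min(2)
    mk=cv2.morphologyEx((g>110).astype(np.uint8),cv2.MORPH_CLOSE,np.ones((7,7)))
    cn=max(cv2.findContours(mk,0,2)[0],key=cv2.contourArea)+[x0,y0]
    r=cv2.minAreaRect(cn); bx=cv2.boxPoints(r); print(r); P=onz(c,bx,.03); print(P.round(4),P.mean(0), np.linalg.norm(P-np.roll(P,1,0),axis=1))
```

```text
((105.91051483154297, 228.0443572998047), (88.4700927734375, 91.72924041748047), 78.88695526123047)
[[0.5744 0.461  0.03  ]
 [0.6165 0.2307 0.03  ]
 [0.3915 0.1859 0.03  ]
 [0.3518 0.4124 0.03  ]] [0.48352076 0.32251596 0.03      ] [0.22783908 0.23412661 0.22940596 0.23000986]
```

View pics/m.png

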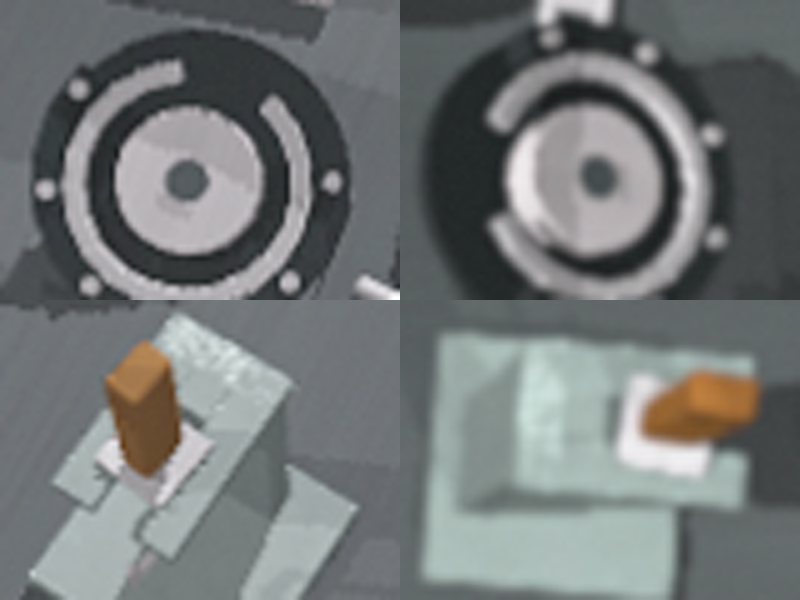

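The hub crop shows the ring end faces at about (182,70) for end a and (271,104) for end b in the scene crop, and at (100,225) and (97,118) in the top crop. In the rack crop the pick hangs with its collar on the fork, which opens to the right. Next I triangulate these points.

Run:
```python
from h import *
import pickle
a,b=pickle.load(open("ab.pkl","rb"))
f=lambda u,v,x,y,s:((u+.5)/s-.5+x,(v+.5)/s-.5+y)
A=lambda u,v:f(u,v,310,175,5.); B=lambda u,v:f(u-400,v,180,143,5.)
RA=lambda u,v:f(u,v-300,225,280,5.); RB=lambda u,v:f(u-400,v-300,322,178,400/67)
c=tri((a,b),(A(187,180),B(598,177))); ea=tri((a,b),(A(182,70),B(499,225)));eb=tri((a,b),(A(271,104),B(496,118)))
print("hub c",c,"\na",ea,"\nb",eb); u=(ea+eb)/2-c; w=ea-eb
print("yaw from mid",np.degrees(np.arctan2(u[1],u[0])),"from chord(+90 of)",np.degrees(np.arctan2(w[1],w[0]))-90,"slope",np.degrees(np.arctan2(u[2],np.hypot(*u[:2]))),np.linalg.norm(u),np.linalg.norm(w))
print("handle top",tri((a,b),(RA(138,373),RB(725,398))))
P=onz(b,[RB(752,355),RB(527,345),RB(520,497),RB(745,508)],.15);print("fork",P.round(4)); 
print(np.linalg.norm(P-np.roll(P,1,0),axis=1)); d=P[1]-P[0]+P[2]-P[3];print("yaw",np.degrees(np.arctan2(d[1],d[0])))
# fork in scene: left tine outer corner, right tine outer corner, right back
Q=onz(a,[RA(52,482),RA(170,560),RA(293,383),RA(178,315)],.15);print(Q.round(4));d=Q[2]-Q[1]+Q[3]-Q[0];print("yaw",np.degrees(np.arctan2(d[1],d[0])))
print("collar top",onz(b,[RB(630,375),RB(618,465),RB(703,478)],.155).round(4))
# tray from scene view, top rim: corners by eye
s=1.42;T=onz(a,np.array([(456,150),(551,164),(540,249),(430,236)])/s,.03);print("tray",T.round(4),T.mean(0)); 
T=onz(b,np.array([(202,253),(227,372),(102,396),(81,276)])/s,.03);print("tray",T.round(4),T.mean(0))
```

```text
hub c [0.59722386 0.02588738 0.08944638] 
a [0.57228857 0.07191964 0.10968996] 
b [0.6218586  0.07152595 0.11183365]
yaw from mid 90.18784555637392 from chord(+90 of) 89.54496530261471 slope 24.940325118681702 0.05054953583178725 0.049617924912029834
handle top [ 0.53037106 -0.3178597   0.2318367 ]
fork [[ 0.5571 -0.3531  0.15  ]
 [ 0.5626 -0.2662  0.15  ]
 [ 0.5037 -0.2614  0.15  ]
 [ 0.4978 -0.3478  0.15  ]]
[0.05953489 0.08711277 0.05909473 0.08663839]
yaw 86.24129638463283
[[ 0.5015 -0.3456  0.15  ]
 [ 0.5585 -0.3527  0.15  ]
 [ 0.5687 -0.2656  0.15  ]
 [ 0.5125 -0.2597  0.15  ]]
yaw 83.01706125762173
collar top [[ 0.5494 -0.3043  0.155 ]
 [ 0.5147 -0.2984  0.155 ]
 [ 0.5091 -0.3308  0.155 ]]
tray [[0.3675 0.4077 0.03  ]
 [0.5741 0.4589 0.03  ]
 [0.6301 0.219  0.03  ]
 [0.4206 0.1541 0.03  ]] [0.49809786 0.30993238 0.03      ]
tray [[0.6102 0.231  0.03  ]
 [0.3931 0.1848 0.03  ]
 [0.3552 0.4065 0.03  ]
 [0.5718 0.4491 0.03  ]] [0.4825882  0.31785437 0.03      ]
```

```bash
cat >> h.py <<'E'
def st():
    o=env.get_obs(); m=R.from_quat(o["tool_rot"]).as_matrix(); p=np.array(o["position"])
    yaw=np.degrees(np.arctan2(m[1,0],m[0,0]))
    print("t",round(o["time_s"],2),"p",p.round(4),"yaw",yaw.round(2),"tilt",m[:,2].round(3),"w",round(o["gripper_width"]*1e3,1),"gf",round(o["grasp_force"],1),"F",np.round(o["ft_force"],1),"q",np.round(o["qpos"],2))
    return p,m,yaw
def go(*T):
    "T: (x,y,z) targets in turn; prints the shift in tool cm"
    p,m,y=st()
    for t in T:
        t=np.array(t,float); print(t,"tool cm",(100*m.T@(t-p)).round(2)); p=t
E
python3 -m pendant '[0,0,-1.4,7,8.5,0,0,-1.4,7,8.5,0,0,-1.4,7,8.5,0,0,0,0,8.5]'
python3 -c "
from h import *
go((.53,-.319,.447),(.53,-.319,.35))"
```

```text
time_s: 0.43
position: [0.145, -0.634, 0.4493]
tool_rot: [0.997, -0.074, 0.001, 0.002]
ft_force: [0.5, 0.1, 0.6]
gripper_width: 0.0846
grasp_force: 0.0
t 0.43 p [ 0.145  -0.634   0.4493] yaw -8.48 tilt [ 0.001 -0.003 -1.   ] w 84.6 gf 0.0 F [0.5 0.1 0.6] q [ 1.21  0.31  0.09  1.4  -0.03  1.42 -0.42]
[ 0.53  -0.319  0.447] tool cm [ 33.44 -36.83   0.17]
[ 0.53  -0.319  0.35 ] tool cm [-0.01 -0.03  9.7 ]
```

```bash
python3 -m pendant '[2.57,-2.83,0,0,8.5,2.57,-2.83,0,0,8.5,2.57,-2.83,0,0,8.5,2.57,-2.83,0,0,8.5,2.57,-2.83,0,0,8.5,2.57,-2.83,0,0,8.5,2.57,-2.83,0,0,8.5,2.57,-2.83,0,0,8.5,2.57,-2.83,0,0,8.5,2.57,-2.83,0,0,8.5,2.57,-2.83,0,0,8.5,2.57,-2.83,0,0,8.5,2.57,-2.83,0,0,8.5,0,0,0,0,8.5,0,0,0,0,8.5]'
python3 - <<'E'
from h import *
go((.53,-.319,.447),(.53,-.319,.35))
c=cap("wrist");save(c,"w1.png",s=1.42);print(c["t"],c["M"].round(2).tolist(),c["K"][0,0])
m=cv2.inRange(cv2.cvtColor(c["img"],cv2.COLOR_RGB2HSV),(5,110,60),(20,255,255))
print(proj(c,[[.531,-.32,.235],[.531,-.32,.155],[.531,-.32,.047]]))
n,l,s,ce=cv2.connectedComponentsWithStats(m)
for i in range(1,n):
    if s[i,4]>150: print(s[i],ce[i])
E
```

```text
time_s: 1.68
position: [0.5294, -0.314, 0.4453]
tool_rot: [0.998, -0.066, -0.001, -0.001]
ft_force: [-0.1, -1.7, -0.6]
gripper_width: 0.0849
grasp_force: 0.0
t 1.68 p [ 0.5294 -0.314   0.4453] yaw -7.62 tilt [-0.001  0.002 -1.   ] w 84.9 gf 0.0 F [-0.1 -1.7 -0.6] q [ 0.64  0.26 -0.21  1.48  0.05  1.41 -1.28]
[ 0.53  -0.319  0.447] tool cm [ 0.13  0.48 -0.17]
[ 0.53  -0.319  0.35 ] tool cm [0.01 0.02 9.7 ]
[ 0.60263322 -0.32260815  0.41458904] [[-0.13, -0.95, -0.28], [-0.99, 0.13, 0.04], [-0.0, 0.29, -0.96]] 369.46858948596207
[[295.31821677 235.81781033]
 [291.57448823 195.10596073]
 [288.96543206 166.71195461]]
[ 401  124   37   60 1135] [419.02643172 153.49515419]
[ 265  185   46   64 2491] [286.98514653 217.87113609]
```

View pics/w1.png

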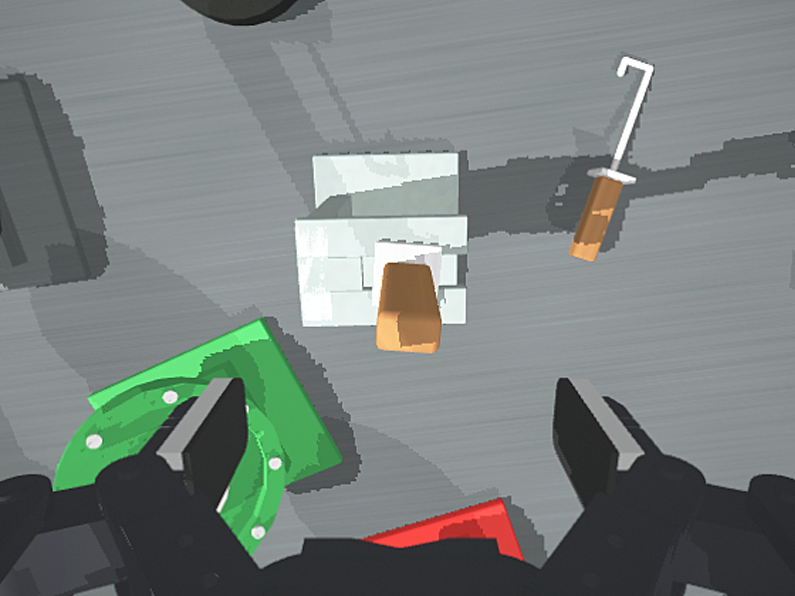

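The wrist view shows the pick in the fork, with the handle's top face at about (408,332) and the collar's far corners at (376,240) and (441,247). The smaller pick lying on the bench to the right is a decoy.

Run:
```python
from h import *
c=cap("wrist")
s=1.42
P=onz(c,np.array([(408,332)])/s,.235);print("top",P)
Q=onz(c,np.array([(376,240),(441,247),(373,300)])/s,.155);print(Q,np.degrees(np.arctan2(*(Q[0]-Q[1])[[1,0]])))
F=onz(c,np.array([(295,220),(467,215),(466,324),(303,326)])/s,.15);print("fork",F)
go((P[0,0],P[0,1],.447),(P[0,0],P[0,1],.35))
```

```text
top [[ 0.5310672  -0.31817674  0.235     ]]
[[ 0.55113636 -0.3057747   0.155     ]
 [ 0.54312502 -0.33774574  0.155     ]
 [ 0.52000163 -0.29950539  0.155     ]] 75.9324280964946
fork [[ 0.5659172  -0.26628399  0.15      ]
 [ 0.55659883 -0.35287766  0.15      ]
 [ 0.4982485  -0.34650078  0.15      ]
 [ 0.5090287  -0.25949348  0.15      ]]
t 1.78 p [ 0.5271 -0.3172  0.4458] yaw -8.01 tilt [-0.001  0.    -1.   ] w 85.0 gf 0.0 F [-0.5 -0.1  0.6] q [ 0.64  0.26 -0.21  1.48  0.05  1.41 -1.28]
[ 0.5310672  -0.31817674  0.447     ] tool cm [ 0.41  0.05 -0.12]
[ 0.5310672  -0.31817674  0.35      ] tool cm [ 0.01 -0.    9.7 ]
```

```bash
python3 -m pendant '[0.43,0.05,0,4.2,8.5,0,0,0,0,8.5,0,0,2.4,0,8.5,0,0,2.4,0,8.5,0,0,2.4,0,8.5,0,0,2.4,0,8.5,0,0,0,0,8.5,0,0,0,0,4,0,0,0,0,4,0,0,0,0,3,0,0,0,0,2,0,0,0,0,1,0,0,0,0,0,0,0,0,0,0,0,0,0,0,0]'
python3 -c "
from h import *
st()"
```

```text
time_s: 3.03
position: [0.5321, -0.3178, 0.352]
tool_rot: [0.994, -0.107, 0.001, 0.0]
ft_force: [-1.2, 0.5, 6.3]
gripper_width: 0.0233
grasp_force: 58.9
t 3.03 p [ 0.5321 -0.3178  0.352 ] yaw -12.31 tilt [ 0.002 -0.001 -1.   ] w 23.3 gf 58.9 F [-1.2  0.5  6.3] q [ 0.63  0.31 -0.2   1.6   0.07  1.23 -1.37]
```

The pick is gripped at 23.3 mm with 59 N. I lift it straight out of the fork. Before going to the hub I'll work out the hook pose that clears ring, boss and floor best.

```bash
python3 -m pendant '[0,0,-0.3,0,0,0,0,-1,0,0,0,0,-2,0,0,0,0,-2,0,0,0,0,-2,0,0,0,0,-2,0,0,0,0,-2,0,0,0,0,-2,0,0,0,0,0,0,0]'
cat > plan.py <<'E'
import numpy as np
from scipy.optimize import differential_evolution as DE
t=np.radians(35); U=np.array([np.cos(t),0,np.sin(t)]);N=np.array([-np.sin(t),0,np.cos(t)]);V=np.array([0,1,0.])
g=np.r_[[(0,0,z) for z in np.linspace(-100,-40,31)],[(x,0,-100) for x in np.linspace(0,-25,14)],[(-25,0,z) for z in np.linspace(-100,-85,9)]]
g[g[:,2]==-85,2]=-88 # round tip ends about -85
def box(r,lo,hi,n,nlo,nhi,arc):
    q=np.stack([np.maximum(lo-r,r-hi),np.maximum(nlo-n,n-nhi),arc]); o=np.linalg.norm(np.maximum(q,0),axis=0)
    return np.where(o>0,o,q.max(0))
def clear(x,y,z,yaw,parts=False):
    "pick origin in hub_face axes (mm), yaw deg relative to hub; smallest gap"
    c,s=np.cos(np.radians(yaw)),np.sin(np.radians(yaw))
    P=g@np.array([[c,s,0],[-s,c,0],[0,0,1]])+[x,y,z]
    u,v,n=P@U,P@V,P@N; r=np.hypot(u,v); az=np.degrees(np.abs(np.arctan2(v,u)))
    A=lambda a:np.radians(a-az)*r
    d=[box(r,-1,36,n,-60,0,r*0-99),box(r,-1,78,n,-60,-25,r*0-99),box(r,51,61,n,-9,0,A(24)),box(r,36,78,n,-60,-9,A(62)),box(r,63.5,78,n,-60,1,A(62))]
    d=[q.min()-3 for q in d]; return np.round(d,1) if parts else min(d)
def seat(az): # middle of bar's underside
    a=np.radians(az); return 56*(np.cos(a)*U+np.sin(a)*V)-9*N
if __name__=="__main__":
    for sgn in(1,-1):
      for az in(31,36,42):
        S=seat(az)*[1,sgn,1]; Q=56*(np.cos(np.radians(az))*U+sgn*np.sin(np.radians(az))*V)-4.5*N
        def f(p): # p: offset along foot e, height, yaw
            e,z,yaw=p; c,s=np.cos(np.radians(yaw)),np.sin(np.radians(yaw))
            return -clear(Q[0]+e*c,Q[1]+e*s,z,yaw)
        for lo,hi in((-90,90),(90,270)):
            r=DE(f,[(6,19),(95,130),(lo,hi)],seed=1,maxiter=60); e,z,yaw=r.x;c,s=np.cos(np.radians(yaw)),np.sin(np.radians(yaw))
            o=(Q[0]+e*c,Q[1]+e*s,z,yaw); print(sgn,az,"gap",round(-r.fun,2),"origin",np.round(o,1),clear(*o,True))
E
python3 plan.py
```

```text
time_s: 3.78
position: [0.532, -0.3177, 0.4889]
tool_rot: [0.994, -0.107, 0.003, 0.001]
ft_force: [1.1, -0.2, -0.2]
gripper_width: 0.0233
grasp_force: 58.9
1 31 gap 1.56 origin [ 53.2  36.5 112.4  34.2] [ 1.6  1.6  1.6 17.1 24. ]
1 31 gap 1.57 origin [ 32.5  22.5 112.4 214. ] [ 1.6  1.6  1.6 17.  24. ]
1 36 gap 1.66 origin [ 50.5  41.3 110.6  37.6] [ 1.7  1.7  1.7 12.8 19.1]
1 36 gap 1.66 origin [ 30.7  26.1 110.6 217.3] [ 1.7  1.7  1.7 12.7 19.1]
1 42 gap 1.84 origin [ 46.8  46.7 108.2  42.3] [ 1.8  1.8  1.8  7.7 12.8]
1 42 gap 1.81 origin [ 28.1  29.9 108.2 221.5] [ 1.8  1.8  1.8  7.6 12.9]
-1 31 gap 1.57 origin [ 53.3 -36.5 112.4 -33.8] [ 1.6  1.6  1.6 17.  24. ]
-1 31 gap 1.45 origin [ 28.6 -26.7 112.2 170.8] [ 1.5  1.4  1.4 11.9 23.4]
-1 36 gap 1.66 origin [ 50.6 -41.1 110.6 -36.9] [ 1.7  1.7  1.7 12.7 19.2]
-1 36 gap 1.66 origin [ 30.6 -26.1 110.6 143. ] [ 1.7  1.7  1.7 12.7 19.2]
-1 42 gap 1.84 origin [ 46.8 -46.7 108.2 -42.4] [ 1.8  1.9  1.8  7.7 12.8]
-1 42 gap 1.81 origin [ 28.1 -29.9 108.2 138.5] [ 1.8  1.8  1.8  7.6 12.9]
```

```bash
python3 -m pendant '[0,0,0,-6.75,0,0,0,0,-6.75,0,0,0,0,-6.75,0,0,0,0,-6.75,0,0,0,0,-6.75,0,0,0,0,-6.75,0,0,0,0,-6.75,0,0,0,0,0,0]'
python3 -c "
from h import *
go((.572,.085,.487))
from plan import *
for k in range(0,22,2):
    print(k,clear(52.2+.446*k,38.5-.839*k,111.6+.312*k,35,True))
for d in range(0,40,5): print(d,clear(52.2+.446*16,38.5-.839*16,111.6+.312*16+d,35,True))
"
```

```text
time_s: 4.45
position: [0.5317, -0.3177, 0.4836]
tool_rot: [0.953, 0.303, -0.0, -0.0]
ft_force: [0.2, 0.8, -0.6]
gripper_width: 0.0234
grasp_force: 58.8
t 4.45 p [ 0.5317 -0.3177  0.4836] yaw 35.25 tilt [-0.001  0.    -1.   ] w 23.4 gf 58.8 F [ 0.2  0.8 -0.6] q [ 0.7   0.26 -0.29  1.41  0.08  1.49 -0.55]
[0.572 0.085 0.487] tool cm [ 26.54 -30.56  -0.33]
0 [ 1.6  1.6  1.6 15.1 22. ]
2 [ 1.5  1.6  1.5 17.  23.8]
4 [ 1.6  1.6  1.3 19.  25.7]
6 [ 1.7  1.6  1.1 21.1 27.6]
8 [ 1.9  1.6  1.4 23.2 29.4]
10 [ 2.2  1.6  1.5 25.4 31.4]
12 [ 2.6  1.6  1.5 27.7 33.3]
14 [ 3.1  1.6  2.1 30.  35.3]
16 [ 3.7  1.6  3.3 32.4 37.2]
18 [ 4.4  1.6  4.8 34.8 39.3]
20 [ 5.1  1.6  6.6 37.4 41.4]
0 [ 3.7  1.6  3.3 32.4 37.2]
5 [ 6.5  5.7  2.2 35.6 39.2]
10 [ 9.3  9.7  2.2 39.3 41.1]
15 [12.5 13.8  4.1 43.2 43.2]
20 [16.5 17.9  6.1 47.4 45.9]
25 [20.8 22.   9.6 51.7 49.1]
30 [25.4 26.2 13.9 56.1 52.8]
35 [30.1 30.5 18.6 60.7 56.8]
```

```bash
python3 -m pendant '[2.21,-2.55,-0.1,0,0,2.21,-2.55,0,0,0,2.21,-2.55,0,0,0,2.21,-2.55,0,0,0,2.21,-2.55,0,0,0,2.21,-2.55,0,0,0,2.21,-2.55,0,0,0,2.21,-2.55,0,0,0,2.21,-2.55,0,0,0,2.21,-2.55,0,0,0,2.21,-2.55,0,0,0,2.21,-2.55,0,0,0,0,0,0,0,0,0,0,0,0,0,0,0,0,0,0]'
python3 - <<'E'
from h import *
p,m,y=st()
c=cap("wrist");save(c,"w2.png",s=1.42)
pk=p-[0,0,.202]; L=R.from_euler('z',y+90,degrees=True).as_matrix()
print(proj(c,[pk+L@[0,0,-.1],pk+L@[-.025,0,-.085]])*1.42)
E
```

```text
time_s: 5.7
position: [0.574, 0.0845, 0.4846]
tool_rot: [0.954, 0.299, -0.0, 0.0]
ft_force: [0.2, 0.5, -1.0]
gripper_width: 0.0233
grasp_force: 59.0
t 5.7 p [0.574  0.0845 0.4846] yaw 34.77 tilt [-0.    -0.001 -1.   ] w 23.3 gf 59.0 F [ 0.2  0.5 -1. ] q [ 0.25  0.21 -0.56  1.49  0.11  1.48 -1.27]
[[399.66625155 276.79492429]
 [448.83471482 284.59273883]]
```

View pics/w2.png

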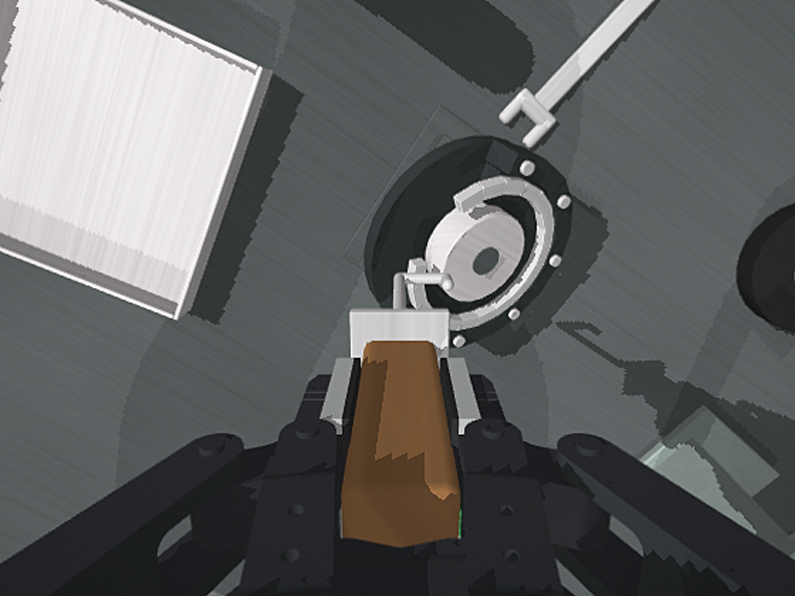

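The wrist view shows the hook where predicted, with the shank foot at (400,278) and the nib at (447,283). The boss hole is at (487,261), the ring ends at about (462,203) and (418,266), and five rim bolts are visible. I'll refine the hub pose from the bolts in all three views.

```bash
cat > fit.py <<'E'
from h import *
import pickle
from scipy.optimize import least_squares
a,b=pickle.load(open("ab.pkl","rb")); c=cap("wrist")
f=lambda u,v,x,y,s:((u+.5)/s-.5+x,(v+.5)/s-.5+y)
A=lambda u,v:f(u,v,310,175,5.); B=lambda u,v:f(u-400,v,180,143,5.); W=lambda u,v:(u/1.42,v/1.42)
def cen(c,uv,r=4):
    x,y=np.round(uv).astype(int); g=c["img"][y-r:y+r+1,x-r:x+r+1].min(2).astype(float)
    w=np.maximum(g-(g.min()+g.max())/2,0); yy,xx=np.mgrid[y-r:y+r+1,x-r:x+r+1]; return (w*xx).sum()/w.sum(),(w*yy).sum()/w.sum()
obs=[(c,[(0,W(527,168)),(1,W(564,202)),(2,W(555,260)),(3,W(514,314)),(4,W(459,341))],6),
     (a,[(0,A(333,181)),(1,A(290,282)),(3,A(90,287)),(4,A(45,188)),(5,A(78,90))],3),
     (b,[(1,B(646,53)),(2,B(712,135)),(3,B(716,238))],3)]
obs=[(v,[k for k,_ in l],np.array([cen(v,uv,r) for _,uv in l])) for v,l,r in obs]
th=np.radians(35)
def pts(cx,cy,yaw,r,az,n):
    P=np.stack([r*np.cos(az)*np.cos(th)-n*np.sin(th),r*np.sin(az),r*np.cos(az)*np.sin(th)+n*np.cos(th)],-1)
    return R.from_euler('z',yaw).apply(P)+[cx,cy,.09]
def res(p):
    out=[]
    for i,(v,ks,uv) in enumerate(obs):
        az=np.radians(180)+(2.5-np.array(ks))*p[4]+np.pi*2
        az=-az # W1 on hub -y side
        az=np.radians(180)+(np.array(ks)-2.5)*p[4]
        out.append((proj(v,pts(p[0],p[1],p[2],p[3],az,p[5]))-uv-p[6+2*i:8+2*i]).ravel())
    return np.concatenate(out+[(p[[5]]-.003)*1000, p[6:]/[1.0,1.0,1.,1.,1.,1.]])
if __name__=="__main__":
    for sg in(1,-1):
        r=least_squares(res,[.597,.026,np.pi/2,.07,sg*np.radians(45),.002]+[0]*6)
        p=r.x;print(sg,r.cost,"c",p[:2].round(4),"yaw",np.degrees(p[2]).round(2),"r",p[3].round(4),"sp",np.degrees(p[4]).round(2),"n",p[5].round(4),"bias px",p[6:].round(2)); print(np.abs(r.fun[:-7]).max())
        if sg==1: best=p
    # check with ring corners in the wrist view
    for az in(24,-24):
        q=np.radians([az]*2); print(az,"pred px in/out edge",((proj(c,pts(*p[:3],np.array([.051,.061]),q,0)))*1.42).round(1) if r.cost<5 else ((proj(c,pts(*best[:3],np.array([.051,.061]),q,0)))*1.42).round(1))
    print("hole pred",proj(c,pts(*best[:3],0,np.array([0.]),0))*1.42)
    save(c,"z.png",(240,110,400,250),5)
E
python3 fit.py
```

```text
1 2588.3156989972144 c [ 0.6379 -0.0833] yaw 108.99 r -0.1303 sp 12.03 n -0.0033 bias px [  7.52   7.22   5.15 -12.7  -15.27  -5.77]
30.092017429768568
-1 1.2758061644493195 c [0.5975 0.0286] yaw 91.2 r 0.0706 sp -43.74 n 0.0029 bias px [ 0.12  0.19 -0.27 -0.45 -0.41 -0.64]
0.6891308897055514
24 pred px in/out edge [[422.7 262.8]
 [410.1 263.6]]
-24 pred px in/out edge [[459.1 210.4]
 [454.1 199.6]]
hole pred [[638.37386083 299.81650805]]
```

View pics/z.png

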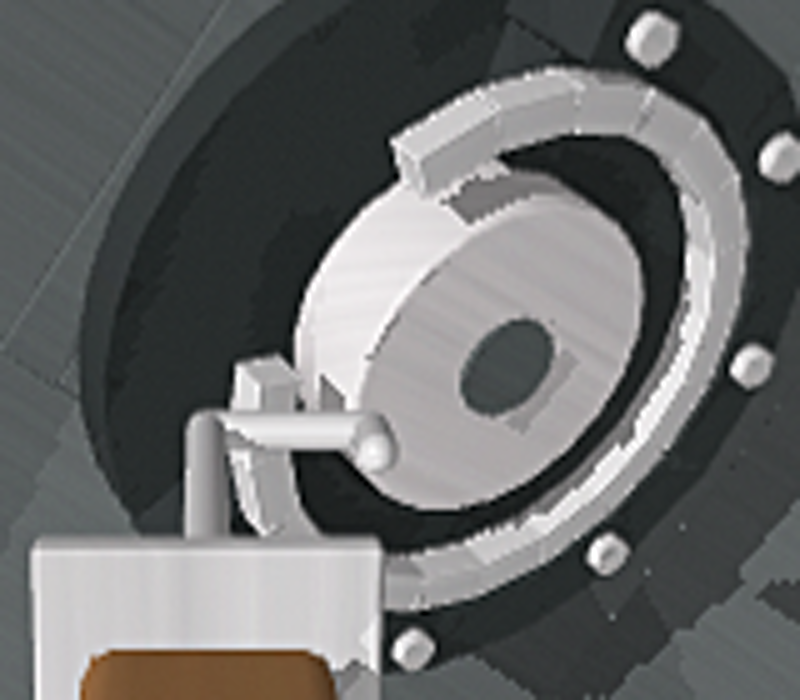

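Run:
```python
from fit import *
cx,cy,yaw=.5975,.0286,np.radians(91.2)
Z=lambda u,v:(u/5+240,v/5+110)
def face(c,uv,n=0):
    d=rays(c,uv); Rh=R.from_euler('z',yaw).as_matrix(); U=Rh@[np.cos(th),0,np.sin(th)];V=Rh@[0,1,0];N=Rh@[-np.sin(th),0,np.cos(th)]
    o=np.array([cx,cy,.09])+n*N; t=((o-c["t"])@N)/(d@N); P=c["t"]+d*t[:,None]-o
    u,v=P@U*1e3,P@V*1e3
    for i in range(len(u)): print("   u %.1f v %.1f r %.1f az %.1f"%(u[i],v[i],np.hypot(u[i],v[i]),np.degrees(np.arctan2(v[i],u[i]))))
print("wrist a top out,in");face(c,[Z(250,400),Z(300,395)])
print("wrist a bot out,in");face(c,[Z(240,362),Z(285,355)],-.009)
print("wrist b out,in");face(c,[Z(392,145),Z(430,195)])
print("hole w,s,t");face(c,[Z(507,367)],0);face(a,[A(187,180)]);face(b,[B(598,177)])
print("boss edge w");face(c,[Z(360,420),Z(640,260),Z(425,507),Z(570,205)])
print("ring outer w: right, bottom");face(c,[Z(745,240),Z(440,607),Z(560,70)])
print("ring inner w");face(c,[Z(690,250),Z(620,135)])
print("scene a,b");face(a,[A(182,70),A(271,104)])
print("top a,b");face(b,[B(499,225),B(496,118)])
```

```text
wrist a top out,in
   u 50.8 v 28.2 r 58.1 az 29.0
   u 40.6 v 23.3 r 46.8 az 29.8
wrist a bot out,in
   u 50.0 v 24.6 r 55.7 az 26.3
   u 41.2 v 19.6 r 45.6 az 25.5
wrist b out,in
   u 57.8 v -25.3 r 63.1 az -23.7
   u 42.7 v -21.4 r 47.7 az -26.6
hole w,s,t
   u -4.0 v -0.1 r 4.0 az -178.9
   u -1.7 v -0.9 r 1.9 az -151.6
   u -4.1 v 1.4 r 4.3 az 160.8
boss edge w
   u 22.8 v 22.9 r 32.3 az 45.1
   u -18.2 v -32.4 r 37.1 az -119.3
   u -9.3 v 34.1 r 35.4 az 105.2
   u 9.4 v -33.8 r 35.0 az -74.4
ring outer w: right, bottom
   u -42.7 v -47.7 r 64.0 az -131.8
   u -34.0 v 54.1 r 63.9 az 122.2
   u 33.6 v -52.8 r 62.6 az -57.6
ring inner w
   u -29.5 v -39.6 r 49.4 az -126.7
   u 9.5 v -49.8 r 50.7 az -79.2
scene a,b
   u 48.5 v 20.4 r 52.7 az 22.8
   u 47.5 v -26.5 r 54.4 az -29.2
top a,b
   u 49.8 v 28.6 r 57.4 az 29.9
   u 49.9 v -22.9 r 54.9 az -24.7
```

Run:
```python
from fit import *
Z=lambda u,v:(u/5+240,v/5+110)
print("tri hole ws,wt,wst",tri((c,a),(Z(507,367),A(187,180))),tri((c,b),(Z(507,367),B(598,177))),tri((c,a,b),(Z(507,367),A(187,180),B(598,177))))
print("tri a",tri((c,a,b),(Z(275,397),A(182,70),B(499,225))),"b",tri((c,a,b),(Z(411,170),A(271,104),B(496,118))))
def face(c,uv,n=0):
    d=rays(c,uv); Rh=R.from_euler('z',yaw).as_matrix(); U=Rh@[np.cos(th),0,np.sin(th)];V=Rh@[0,1,0];N=Rh@[-np.sin(th),0,np.cos(th)]
    o=np.array([cx,cy,.09])+n*N; t=((o-c["t"])@N)/(d@N); P=c["t"]+d*t[:,None]-o
    u,v=P@U*1e3,P@V*1e3
    return np.round(np.c_[u,v,np.hypot(u,v),np.degrees(np.arctan2(v,u))],1).tolist()
for cx,cy,yaw in((.597,.026,np.radians(91.2)),(.5975,.0265,np.radians(90))):
    print("a top",face(c,[Z(250,400),Z(300,395)]),"bot",face(c,[Z(240,362),Z(285,355)],-.009),"b",face(c,[Z(392,145),Z(430,195)]))
    print("hole",face(c,[Z(507,367)]),face(a,[A(187,180)]),face(b,[B(598,177)]))
    print("boss",face(c,[Z(360,420),Z(640,260),Z(425,507),Z(570,205)]))
    print("ring out",face(c,[Z(745,240),Z(440,607),Z(560,70)]))
    print("scene",face(a,[A(182,70),A(271,104)]),"top",face(b,[B(499,225),B(496,118)]))
```

```text
tri hole ws,wt,wst [0.59831865 0.02614798 0.09062621] [0.59699365 0.02512607 0.08570576] [0.59742843 0.02585227 0.0894015 ]
tri a [0.57190248 0.06787238 0.11689297] b [0.62106793 0.07020187 0.11433365]
a top [[54.4, 27.2, 60.8, 26.6], [44.2, 22.4, 49.6, 26.8]] bot [[53.5, 23.7, 58.5, 23.9], [44.7, 18.7, 48.5, 22.7]] b [[61.3, -26.0, 66.6, -23.0], [46.3, -22.0, 51.3, -25.4]]
hole [[-0.1, -0.9, 0.9, -97.0]] [[0.4, -1.6, 1.7, -75.1]] [[-1.1, 1.2, 1.6, 133.6]]
boss [[26.5, 21.9, 34.4, 39.6], [-14.2, -33.0, 35.9, -113.2], [-5.4, 33.1, 33.6, 99.2], [13.3, -34.4, 36.8, -68.9]]
ring out [[-38.5, -48.2, 61.7, -128.6], [-30.0, 53.0, 60.9, 119.5], [37.2, -53.3, 65.0, -55.0]]
scene [[50.6, 19.7, 54.3, 21.2], [49.6, -27.2, 56.6, -28.8]] top [[52.6, 28.3, 59.8, 28.3], [52.7, -23.1, 57.6, -23.7]]
a top [[52.9, 28.8, 60.2, 28.6], [42.9, 23.8, 49.0, 29.0]] bot [[52.1, 25.4, 57.9, 26.0], [43.5, 20.2, 47.9, 25.0]] b [[61.4, -24.4, 66.0, -21.7], [46.3, -20.7, 50.7, -24.1]]
hole [[-0.8, -0.3, 0.9, -158.1]] [[0.0, -1.1, 1.1, -87.4]] [[-1.7, 1.6, 2.4, 137.1]]
boss [[25.1, 23.0, 34.1, 42.5], [-13.9, -32.7, 35.5, -113.0], [-7.2, 33.7, 34.5, 102.0], [13.6, -33.6, 36.3, -68.0]]
ring out [[-37.7, -48.4, 61.3, -127.9], [-32.5, 53.3, 62.4, 121.4], [38.1, -52.1, 64.5, -53.8]]
scene [[49.9, 21.1, 54.2, 22.9], [49.7, -25.9, 56.0, -27.5]] top [[51.4, 29.6, 59.3, 29.9], [52.7, -21.7, 57.0, -22.4]]
```

```bash
python3 -c "
from h import *
go((.5752,.0867,.43),(.5752,.0867,.4098),(.5586,.0775,.4036),(.5586,.0775,.42))"
```

```text
t 5.9 p [0.5741 0.0836 0.4848] yaw 34.75 tilt [ 0. -0. -1.] w 22.9 gf 59.0 F [ 0.9 -1.  -0.9] q [ 0.25  0.21 -0.56  1.49  0.11  1.48 -1.27]
[0.5752 0.0867 0.43  ] tool cm [ 0.27 -0.2   5.48]
[0.5752 0.0867 0.4098] tool cm [ 0.   -0.    2.02]
[0.5586 0.0775 0.4036] tool cm [-1.89 -0.19  0.62]
[0.5586 0.0775 0.42  ] tool cm [-0.    0.   -1.64]
```

```bash
python3 -m pendant '[0.27,-0.2,0,-1.2,0,0,0,1.2,0,0,0,0,1.2,0,0,0,0,1.2,0,0,0,0,1.2,0,0,0,0,0.7,0,0,0,0,0.5,0,0,0,0,0.5,0,0,0,0,0.5,0,0,0,0,0.4,0,0,0,0,0,0,0,0,0,0,0,0]'
python3 - <<'E'
from h import *
go((.5752,.0867,.4098),(.5586,.0775,.4036))
c=cap("wrist");save(c,"w3.png",(220,100,380,220),5)
E
```

```text
time_s: 6.9
position: [0.5751, 0.0882, 0.4108]
tool_rot: [0.951, 0.31, 0.0, -0.0]
ft_force: [0.4, 0.4, -1.0]
gripper_width: 0.0233
grasp_force: 59.1
t 6.9 p [0.5751 0.0882 0.4108] yaw 36.13 tilt [ 0.  0. -1.] w 23.3 gf 59.1 F [ 0.4  0.4 -1. ] q [ 0.25  0.24 -0.56  1.6   0.13  1.34 -1.27]
[0.5752 0.0867 0.4098] tool cm [-0.08  0.13  0.1 ]
[0.5586 0.0775 0.4036] tool cm [-1.88 -0.24  0.62]
```

View pics/w3.png

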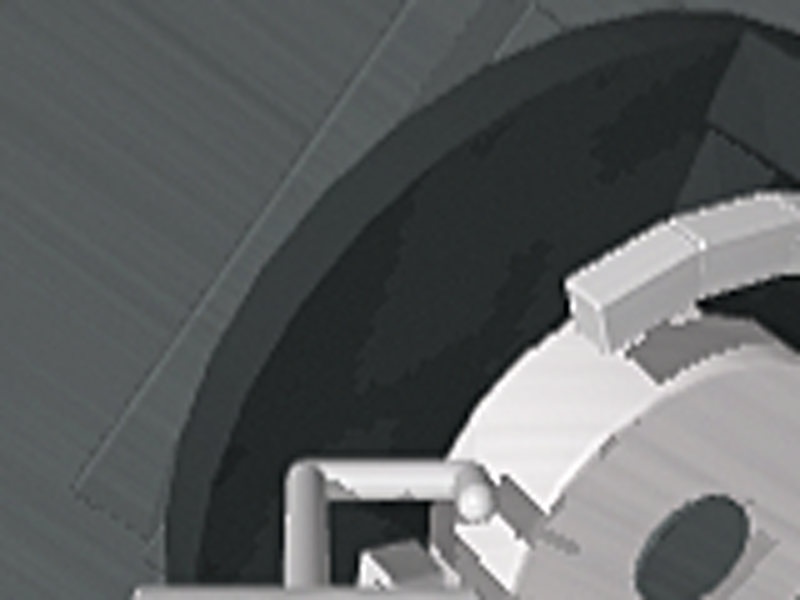

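The crop shows the hook inside the window. The shank is at x≈308, the nib is at (475,500), and end a's face at (360–440, 545–600) lies between them. I slide along the bar.

```bash
python3 -m pendant '[-0.2,-0.015,0.05,0,0,-0.2,-0.015,0.06,0,0,-0.2,-0.015,0.07,0,0,-0.2,-0.02,0.07,0,0,-0.2,-0.02,0.07,0,0,0,0,0,0,0]'
python3 -c "
from h import *
st()"
python3 -m pendant '[-0.2,-0.02,0.07,0,0,-0.2,-0.02,0.06,0,0,-0.2,-0.02,0.06,0,0,-0.2,-0.02,0.06,0,0,-0.1,-0.01,0.03,0,0,0,0,0,0,0,0,0,0,0,0]'
python3 - <<'E'
from h import *
go((.5586,.0775,.4036))
c=cap("wrist");save(c,"w4.png",(220,100,380,220),5)
E
```

```text
time_s: 7.45
position: [0.5662, 0.0827, 0.4075]
tool_rot: [0.951, 0.31, -0.0, 0.0]
ft_force: [0.3, 0.2, -0.8]
gripper_width: 0.0236
grasp_force: 59.1
t 7.45 p [0.5662 0.0827 0.4075] yaw 36.11 tilt [-0. -0. -1.] w 23.6 gf 59.1 F [ 0.3  0.2 -0.8] q [ 0.26  0.22 -0.56  1.63  0.12  1.32 -1.26]
time_s: 8.03
position: [0.5586, 0.0783, 0.4047]
tool_rot: [0.951, 0.31, -0.0, -0.0]
ft_force: [-0.6, -0.1, -1.7]
gripper_width: 0.0232
grasp_force: 59.1
t 8.03 p [0.5586 0.0783 0.4047] yaw 36.12 tilt [-0. -0. -1.] w 23.2 gf 59.1 F [-0.6 -0.1 -1.7] q [ 0.27  0.2  -0.56  1.65  0.11  1.32 -1.25]
[0.5586 0.0775 0.4036] tool cm [-0.05  0.07  0.11]
```

View pics/w4.png

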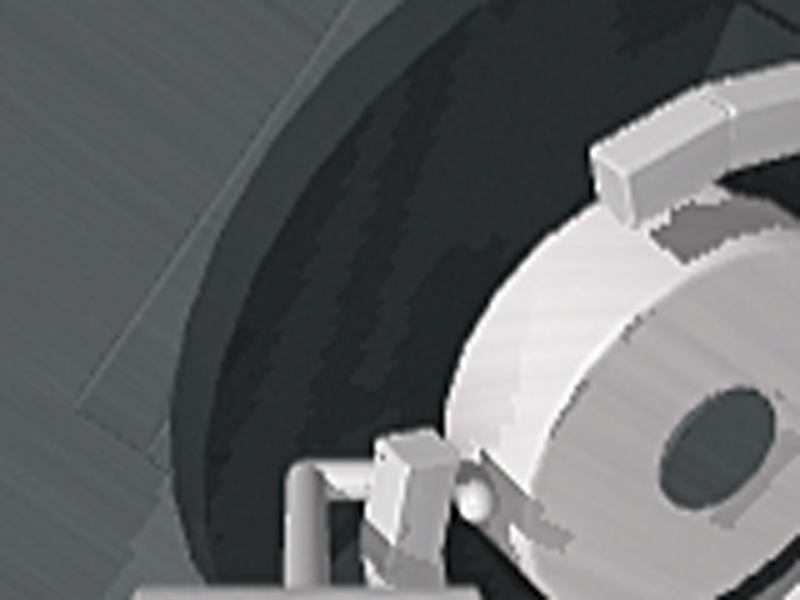

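The foot passes under the bar and the nib stands on its inner side. I move 3 mm further along the bar, then start a slow lift.

```bash
python3 -m pendant '[-0.15,-0.01,0.05,0,0,-0.15,-0.01,0.04,0,0,0,0,0,0,0,0,0,-0.15,0,0,0,0,-0.15,0,0,0,0,-0.15,0,0,0,0.1,-0.2,0,0,0,0.15,-0.25,0,0,0,0,0,0,0,0,0,0,0,0]'
python3 -c "
from h import *
st()"
python3 -m pendant '[0,0.3,-0.5,0,0,0,0.4,-0.55,0,0,0,0.42,-0.5,0,0,0,0.45,-0.5,0,0,0,0.48,-0.48,0,0,0,0.5,-0.46,0,0,0,0,0,0,0,0,0,0,0,0]'
python3 - <<'E'
from h import *
st()
c=cap("wrist");save(c,"w5.png",s=1.2)
E
```

```text
time_s: 8.92
position: [0.5577, 0.0747, 0.413]
tool_rot: [0.951, 0.31, 0.0, -0.0]
ft_force: [0.4, -0.4, -3.0]
gripper_width: 0.0231
grasp_force: 58.9
t 8.92 p [0.5577 0.0747 0.413 ] yaw 36.12 tilt [ 0.  0. -1.] w 23.1 gf 58.9 F [ 0.4 -0.4 -3. ] q [ 0.28  0.2  -0.56  1.65  0.11  1.33 -1.24]
time_s: 9.58
position: [0.5729, 0.0539, 0.4429]
tool_rot: [0.951, 0.31, 0.0, -0.0]
ft_force: [0.1, -0.8, -2.4]
gripper_width: 0.023
grasp_force: 59.0
t 9.58 p [0.5729 0.0539 0.4429] yaw 36.09 tilt [ 0.  0. -1.] w 23.0 gf 59.0 F [ 0.1 -0.8 -2.4] q [ 0.3   0.21 -0.54  1.57  0.11  1.39 -1.2 ]
```

View pics/w5.png

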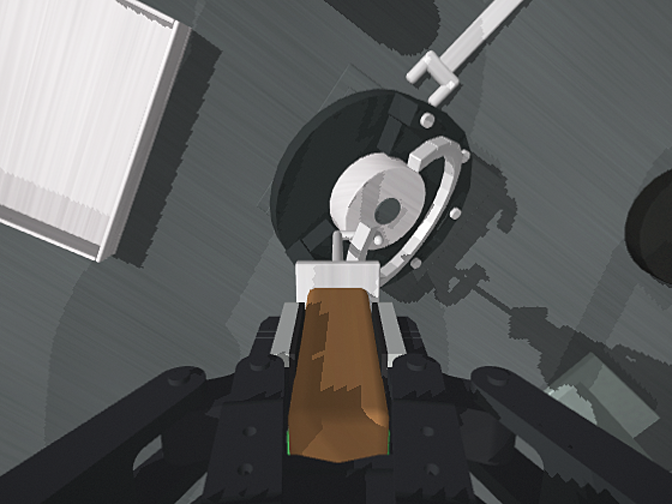

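The ring is tipping up on the hook as planned. I continue the arc and then lift clear.

```bash
python3 -m pendant '[0,0.55,-0.4,0,0,0,0.57,-0.38,0,0,0,0.6,-0.35,0,0,0,0.6,-0.32,0,0,0,0.6,-0.28,0,0,0,0.6,-0.25,0,0,0,0.6,-0.22,0,0,0,0.6,-0.2,0,0,0,0.5,-0.2,0,0,0,0.3,-0.3,0,0,0,0.1,-0.4,0,0,0,0,-0.5,0,0,0,0,0,0,0,0,0,0,0,0]'
python3 -c "
from h import *
st()"
python3 -m pendant '[0,0,-0.4,0,0,0,0,-0.5,0,0,0,0,-0.6,0,0,0,0,-0.6,0,0,0,0,-0.6,0,0,0,0,-0.6,0,0,0,0,-0.6,0,0,0,0,-0.6,0,0,0,0,-0.6,0,0,0,0,-0.6,0,0,0,0,-0.6,0,0,0,0,-0.4,0,0,0,0,0,0,0,0,0,0,0,0]'
python3 - <<'E'
from h import *
st()
c=cap("wrist"); a=cap("scene")
p=env.get_obs()["position"]
x,y=proj(a,[np.array(p)-[0,0,.3]])[0].astype(int); print(x,y)
im=np.hstack([cv2.resize(c["img"][60:340,120:440],(400,350)),cv2.resize(a["img"][max(0,y-90):y+90,x-100:x+100][:180,:200],(389,350))])
cv2.imwrite("pics/w6.png",im[...,::-1])
E
```

```text
time_s: 10.8
position: [0.6057, 0.0092, 0.4813]
tool_rot: [0.951, 0.31, 0.0, 0.0]
ft_force: [0.6, -0.6, -1.1]
gripper_width: 0.0231
grasp_force: 58.9
t 10.8 p [0.6057 0.0092 0.4813] yaw 36.16 tilt [ 0.001  0.    -1.   ] w 23.1 gf 58.9 F [ 0.6 -0.6 -1.1] q [ 0.33  0.26 -0.51  1.44  0.13  1.48 -1.12]
time_s: 11.97
position: [0.6058, 0.0088, 0.5479]
tool_rot: [0.951, 0.31, 0.0, 0.0]
ft_force: [0.2, 0.1, -2.6]
gripper_width: 0.0231
grasp_force: 58.8
t 11.97 p [0.6058 0.0088 0.5479] yaw 36.13 tilt [ 0.  0. -1.] w 23.1 gf 58.8 F [ 0.2  0.1 -2.6] q [ 0.32  0.25 -0.51  1.31  0.12  1.61 -1.12]
355 177
```

View pics/w6.png

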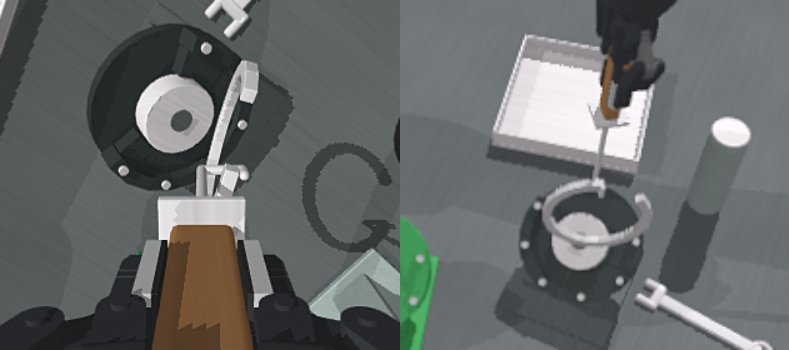

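The left half shows the ring hanging on the hook. The right half is the scene view, with the ring free above the hub and the pick in hand. I raise a little, turn slowly to the tray's axis and work out the transfer.

```bash
python3 -m pendant '[0,0,-0.5,1,0,0,0,-0.7,2,0,0,0,-0.7,3,0,0,0,-0.6,3,0,0,0,-0.4,3,0,0,0,-0.2,3,0,0,0,0,3,0,0,0,0,3,0,0,0,0,2,0,0,0,0,1,0,0,0,0,0,0]'
python3 -c "
from h import *
go((.494,.267,.575),(.494,.267,.42))"
```

```text
time_s: 12.98
position: [0.6058, 0.0088, 0.5788]
tool_rot: [0.994, 0.105, -0.0, -0.0]
ft_force: [0.9, -0.4, -2.3]
gripper_width: 0.0233
grasp_force: 58.9
t 12.98 p [0.6058 0.0088 0.5788] yaw 12.08 tilt [-0.  0. -1.] w 23.3 gf 58.9 F [ 0.9 -0.4 -2.3] q [ 0.27  0.25 -0.46  1.24  0.11  1.67 -1.53]
[0.494 0.267 0.575] tool cm [ -5.53 -27.59   0.38]
[0.494 0.267 0.42 ] tool cm [ 0.   0.  15.5]
```

```bash
python3 -m pendant '[-0.08,-0.4,0,0,0,-0.16,-0.8,0,0,0,-0.24,-1.2,0,0,0,-0.32,-1.6,0,0,0,-0.39,-1.96,0,0,0,-0.39,-1.96,0,0,0,-0.39,-1.96,0,0,0,-0.39,-1.96,0,0,0,-0.39,-1.96,0,0,0,-0.39,-1.96,0,0,0,-0.39,-1.96,0,0,0,-0.39,-1.96,0,0,0,-0.39,-1.96,0,0,0,-0.39,-1.96,0,0,0,-0.32,-1.6,0,0,0,-0.24,-1.2,0,0,0,-0.16,-0.8,0,0,0,-0.08,-0.4,0,0,0,0,0,0,0,0,0,0,0,0,0]'
python3 - <<'E'
from h import *
go((.494,.267,.45),(.494,.267,.415))
c=cap("wrist"); save(c,"t1.png")
# bright steel pixels (ring) near hook: print extents of ring vs tray is hard; check blob of hook/ring ahead of the collar
b=cap("top"); save(b,"t1top.png")
import pickle; pickle.dump((c,b),open("t1.pkl","wb"))
E
```

```text
time_s: 14.65
position: [0.4943, 0.2666, 0.5787]
tool_rot: [0.994, 0.105, -0.0, 0.0]
ft_force: [-0.2, -0.2, -2.1]
gripper_width: 0.0231
grasp_force: 58.9
t 14.65 p [0.4943 0.2666 0.5787] yaw 12.09 tilt [-0. -0. -1.] w 23.1 gf 58.9 F [-0.2 -0.2 -2.1] q [-0.03  0.17 -0.64  1.35  0.1   1.66 -2.01]
[0.494 0.267 0.45 ] tool cm [-0.02 -0.05 12.87]
[0.494 0.267 0.415] tool cm [ 0.  -0.   3.5]
```

```bash
python3 -m pendant '[0,0,0.4,0,0,0,0,0.8,0,0,0,0,1.1,0,0,0,0,1.2,0,0,0,0,1.2,0,0,0,0,1.2,0,0,0,0,1.2,0,0,0,0,1.2,0,0,0,0,1.2,0,0,0,0,1.2,0,0,0,0,1.1,0,0,0,0,0.8,0,0,0,0,0.5,0,0,0,0,0.3,0,0,0,0,0,0,0,0,0,0,0,0]'
python3 -c "
from h import *
go((.494,.267,.415))"
python3 -m pendant '[0,0,0.5,0,0,0,0,0.6,0,0,0,0,0.6,0,0,0,0,0.5,0,0,0,0,0.3,0,0,0,0,0.2,0,0,0,0,0,0,0]'
python3 -c "
from h import *
st()"
```

```text
time_s: 16.08
position: [0.4941, 0.2672, 0.4451]
tool_rot: [0.994, 0.106, 0.0, -0.0]
ft_force: [0.2, 0.7, -2.9]
gripper_width: 0.0232
grasp_force: 58.9
t 16.08 p [0.4941 0.2672 0.4451] yaw 12.13 tilt [ 0.  0. -1.] w 23.2 gf 58.9 F [ 0.2  0.7 -2.9] q [-0.01  0.19 -0.64  1.6   0.11  1.39 -2.02]
[0.494 0.267 0.415] tool cm [-0.02  0.01  3.01]
time_s: 16.67
position: [0.494, 0.267, 0.4172]
tool_rot: [0.994, 0.106, -0.0, 0.0]
ft_force: [-0.5, -0.1, -2.6]
gripper_width: 0.0235
grasp_force: 58.9
t 16.67 p [0.494  0.267  0.4172] yaw 12.13 tilt [-0.001 -0.    -1.   ] w 23.5 gf 58.9 F [-0.5 -0.1 -2.6] q [-0.01  0.2  -0.64  1.64  0.12  1.34 -2.03]
```

```bash
python3 -m pendant '[0,-0.3,0.05,0,0,0,-0.5,0.1,0,0,0,-0.57,0.1,0,0,0,-0.57,0.05,0,0,0,-0.57,0.09,0,0,0,-0.57,0.09,0,0,0,-0.55,0.15,0,0,0,-0.55,0.15,0,0,0,-0.54,0.2,0,0,0,-0.53,0.2,0,0,0,-0.52,0.26,0,0,0,-0.51,0.26,0,0,0,-0.49,0.31,0,0,0,-0.48,0.31,0,0,0,0,0,0,0]'
python3 - <<'E'
from h import *
st()
c=cap("wrist"); save(c,"t2.png"); b=cap("top"); save(b,"t2top.png")
E
```

```text
time_s: 17.92
position: [0.4782, 0.339, 0.3938]
tool_rot: [0.994, 0.106, -0.001, -0.0]
ft_force: [-0.6, -0.0, -1.1]
gripper_width: 0.0234
grasp_force: 59.1
t 17.92 p [0.4782 0.339  0.3938] yaw 12.2 tilt [-0.001  0.    -1.   ] w 23.4 gf 59.1 F [-0.6 -0.  -1.1] q [-0.13  0.28 -0.67  1.61  0.18  1.31 -2.19]
```

```bash
cat >> h.py <<'E'
def prof(c,p,yaw,ys=(-12,-8,8,12),z=-92,xs=range(-32,9,2)):
    L=R.from_euler('z',yaw+90,degrees=True).as_matrix(); o=np.array(p)-[0,0,.202]
    for y in ys:
        uv=proj(c,[o+L@(np.array([x,y,z])/1e3) for x in xs]); g=cv2.remap(c["img"].mean(2).astype(np.float32),uv[:,0].astype(np.float32)[None],uv[:,1].astype(np.float32)[None],1)[0]
        print(y,uv[0].round(),g.astype(int).tolist())
E
python3 - <<'E'
from h import *
p,m,y=st(); c=cap("wrist"); prof(c,p,y,(-20,-15,-10,-5,0,5,10))
E
```

```text
t 18.02 p [0.4787 0.3381 0.3944] yaw 12.15 tilt [-0.  0. -1.] w 23.4 gf 59.1 F [ 0.2  1.  -0.4] q [-0.13  0.28 -0.67  1.61  0.18  1.31 -2.19]
-20 [327. 171.] [226, 222, 226, 220, 227, 242, 237, 238, 240, 235, 237, 237, 238, 240, 236, 238, 239, 235, 236, 235, 240]
-15 [326. 178.] [226, 221, 225, 234, 242, 240, 238, 237, 240, 235, 237, 236, 239, 240, 236, 237, 238, 234, 236, 234, 239]
-10 [326. 185.] [241, 237, 240, 234, 241, 240, 238, 236, 241, 224, 163, 141, 130, 129, 171, 237, 239, 234, 235, 234, 239]
-5 [326. 191.] [241, 236, 239, 236, 243, 225, 223, 219, 226, 187, 130, 128, 239, 235, 234, 237, 228, 229, 237, 235, 239]
0 [326. 198.] [241, 236, 245, 114, 200, 196, 143, 159, 159, 140, 132, 126, 238, 236, 238, 212, 110, 147, 196, 236, 238]
5 [325. 204.] [242, 237, 241, 217, 202, 248, 240, 236, 243, 164, 130, 130, 137, 135, 175, 143, 110, 147, 191, 236, 237]
10 [325. 211.] [242, 237, 238, 235, 240, 240, 240, 236, 247, 128, 129, 130, 234, 221, 226, 106, 111, 146, 173, 237, 237]
```

The pixel profile still shows the bar between nib and shank, with its end about 12 mm past the hook. I continue lowering along the arc.

```bash
python3 -m pendant '[0,-0.48,0.32,0,0,0,-0.46,0.35,0,0,0,-0.44,0.37,0,0,0,-0.42,0.39,0,0,0,-0.4,0.41,0,0,0,-0.38,0.44,0,0,0,-0.36,0.46,0,0,0,-0.33,0.48,0,0,0,-0.3,0.5,0,0,0,-0.27,0.52,0,0,0,-0.25,0.53,0,0,0,-0.22,0.54,0,0,0,-0.2,0.55,0,0,0,-0.17,0.55,0,0,0,0,0,0,0]'
python3 - <<'E'
from h import *
p,m,y=st(); c=cap("wrist"); prof(c,p,y,(-20,-15,-10,-5,0,5,10))
E
```

```text
time_s: 19.32
position: [0.4687, 0.3837, 0.329]
tool_rot: [0.994, 0.106, -0.001, 0.0]
ft_force: [-1.9, -0.1, -1.7]
gripper_width: 0.0234
grasp_force: 59.0
t 19.32 p [0.4687 0.3837 0.329 ] yaw 12.14 tilt [-0.002 -0.001 -1.   ] w 23.4 gf 59.0 F [-1.9 -0.1 -1.7] q [-0.22  0.37 -0.67  1.64  0.24  1.21 -2.3 ]
-20 [326. 171.] [240, 240, 238, 237, 237, 236, 241, 236, 228, 219, 224, 222, 221, 219, 224, 240, 238, 241, 240, 237, 241]
-15 [326. 177.] [240, 239, 239, 237, 238, 236, 235, 220, 223, 220, 224, 222, 220, 219, 241, 240, 237, 241, 241, 237, 242]
-10 [326. 184.] [165, 164, 165, 149, 235, 221, 225, 220, 223, 220, 212, 127, 127, 123, 128, 182, 238, 240, 241, 238, 242]
-5 [326. 191.] [165, 165, 138, 147, 164, 126, 131, 131, 129, 224, 179, 206, 205, 208, 215, 204, 243, 244, 241, 238, 242]
0 [325. 197.] [138, 137, 140, 119, 191, 180, 164, 154, 154, 117, 219, 207, 208, 213, 210, 103, 111, 152, 226, 239, 242]
5 [325. 204.] [138, 137, 134, 175, 191, 213, 222, 238, 239, 221, 149, 145, 145, 145, 125, 136, 111, 151, 209, 240, 242]
10 [325. 210.] [139, 137, 162, 226, 242, 238, 240, 238, 243, 210, 206, 205, 197, 176, 199, 94, 110, 152, 189, 241, 242]
```

```bash
python3 -m pendant '[0,-0.1,0.4,0,0,0,-0.08,0.4,0,0,0,-0.05,0.35,0,0,0,-0.03,0.25,0,0,0,0,0.2,0,0,0,0,0.15,0,0,0,0,0,0,0,0,0,0,0,0]'
python3 - <<'E'
from h import *
p,m,y=st(); c=cap("wrist"); prof(c,p,y,(-20,-15,-10,-5,0,5,10)); save(c,"t3.png")
E
```

```text
time_s: 20.03
position: [0.4684, 0.3863, 0.313]
tool_rot: [0.994, 0.106, 0.0, -0.0]
ft_force: [-0.0, 1.0, -1.1]
gripper_width: 0.0238
grasp_force: 59.0
t 20.03 p [0.4684 0.3863 0.313 ] yaw 12.13 tilt [ 0.  0. -1.] w 23.8 gf 59.0 F [-0.   1.  -1.1] q [-0.23  0.39 -0.67  1.66  0.26  1.18 -2.32]
-20 [327. 171.] [238, 237, 237, 235, 241, 220, 222, 219, 236, 239, 234, 235, 220, 222, 224, 222, 227, 225, 222, 239, 235]
-15 [326. 178.] [237, 237, 237, 235, 230, 221, 222, 235, 219, 228, 218, 220, 220, 223, 224, 221, 227, 226, 222, 241, 235]
-10 [326. 185.] [238, 237, 241, 147, 139, 135, 135, 135, 130, 134, 129, 171, 142, 134, 132, 129, 230, 226, 221, 243, 235]
-5 [326. 191.] [242, 243, 187, 161, 159, 151, 146, 150, 129, 130, 189, 224, 219, 218, 221, 222, 215, 233, 240, 242, 234]
0 [326. 198.] [165, 161, 168, 124, 203, 196, 189, 165, 166, 133, 156, 222, 219, 147, 149, 102, 110, 149, 220, 242, 235]
5 [325. 204.] [188, 202, 162, 154, 140, 134, 135, 136, 132, 139, 147, 148, 143, 148, 147, 146, 110, 148, 198, 243, 236]
10 [325. 211.] [245, 184, 139, 136, 136, 136, 135, 136, 131, 160, 222, 218, 218, 218, 222, 107, 111, 147, 173, 243, 236]
```

```bash
python3 -m pendant '[0,0,0.1,0,0,0,0,0.1,0,0,0,0,0,0,0]'; python3 -m pendant '[0,0,0.08,0,0,0,0,0.07,0,0,0,0,0,0,0,0,0,0,0,0]'
```

```text
time_s: 20.33
position: [0.4684, 0.3862, 0.3108]
tool_rot: [0.994, 0.106, -0.0, -0.0]
ft_force: [-0.9, 0.2, -1.8]
gripper_width: 0.0235
grasp_force: 59.0
time_s: 20.67
position: [0.4684, 0.3862, 0.3094]
tool_rot: [0.994, 0.106, -0.0, -0.0]
ft_force: [0.1, 1.0, -2.0]
gripper_width: 0.0232
grasp_force: 59.0
```

```bash
python3 -m pendant '[0.1,-0.05,0,0,0,0.2,-0.06,0,0,0,0.25,-0.05,0,0,0,0.25,-0.04,0,0,0,0.25,-0.04,0,0,0,0.25,-0.03,0,0,0,0.25,-0.02,0,0,0,0.25,0,0,0,0,0.25,0,0,0,0,0.25,0,0,0,0,0.25,0,0,0,0,0.25,0,0,0,0,0,0,0,0]'
python3 - <<'E'
from h import *
p,m,y=st(); c=cap("wrist"); save(c,"t4.png"); prof(c,p,y,(-12,-6,0,6,12,18,24),z=-97,xs=range(-40,13,2))
E
```

```text
t 20.67 p [0.4684 0.3862 0.3094] yaw 12.13 tilt [-0. -0. -1.] w 23.2 gf 59.0 F [ 0.1  1.  -2. ] q [-0.23  0.39 -0.67  1.66  0.26  1.18 -2.32]
-12 [336. 180.] [236, 239, 238, 240, 236, 239, 236, 237, 223, 220, 230, 238, 239, 240, 235, 220, 223, 223, 225, 222, 227, 226, 221, 242, 234, 239, 239]
-6 [336. 188.] [235, 240, 238, 239, 237, 239, 236, 239, 182, 133, 135, 135, 136, 137, 117, 228, 220, 221, 224, 236, 229, 226, 233, 241, 233, 239, 239]
0 [336. 196.] [145, 155, 162, 163, 162, 164, 165, 103, 148, 178, 158, 162, 161, 164, 150, 226, 221, 225, 228, 197, 109, 149, 218, 241, 235, 239, 239]
6 [335. 204.] [160, 165, 162, 165, 160, 160, 168, 154, 179, 157, 135, 134, 134, 136, 150, 149, 143, 144, 146, 146, 110, 148, 195, 242, 235, 240, 239]
12 [335. 211.] [235, 239, 237, 240, 239, 240, 166, 142, 139, 135, 136, 135, 134, 178, 223, 220, 220, 224, 224, 96, 111, 147, 174, 243, 236, 240, 240]
18 [335. 219.] [235, 238, 238, 228, 226, 183, 137, 123, 144, 141, 139, 135, 135, 138, 136, 136, 136, 136, 137, 133, 139, 136, 131, 127, 128, 130, 128]
24 [334. 226.] [220, 222, 219, 129, 137, 136, 137, 142, 232, 226, 228, 232, 231, 211, 214, 212, 212, 219, 217, 214, 211, 208, 202, 206, 211, 208, 209]schema error: expected a multiple of 5 numbers
```

```bash
python3 -m pendant '[0.1,-0.05,0,0,0,0.2,-0.06,0,0,0,0.25,-0.05,0,0,0,0.25,-0.04,0,0,0,0.25,-0.04,0,0,0,0.25,-0.03,0,0,0,0.25,-0.02,0,0,0,0.25,0,0,0,0,0.25,0,0,0,0,0.25,0,0,0,0,0.25,0,0,0,0,0.25,0,0,0,0,0,0,0,0,0]'
python3 - <<'E'
from h import *
p,m,y=st(); c=cap("wrist"); save(c,"t4.png"); prof(c,p,y,(-12,-6,0,6,12,18,24),z=-97,xs=range(-40,13,2))
E
```

```text
time_s: 21.8
position: [0.4957, 0.395, 0.3094]
tool_rot: [0.994, 0.105, 0.0, -0.0]
ft_force: [-0.2, 0.3, -1.3]
gripper_width: 0.0235
grasp_force: 59.0
t 21.8 p [0.4957 0.395  0.3094] yaw 12.11 tilt [ 0.  0. -1.] w 23.5 gf 59.0 F [-0.2  0.3 -1.3] q [-0.24  0.44 -0.65  1.59  0.28  1.2  -2.31]
-12 [336. 181.] [240, 241, 236, 238, 237, 236, 240, 238, 222, 223, 222, 244, 241, 240, 225, 230, 229, 223, 228, 225, 223, 224, 219, 237, 241, 235, 236]
-6 [336. 188.] [239, 241, 237, 238, 236, 236, 242, 140, 136, 138, 134, 140, 133, 217, 223, 221, 222, 224, 183, 226, 223, 223, 236, 237, 241, 236, 240]
0 [336. 196.] [151, 155, 159, 161, 163, 160, 168, 108, 152, 182, 160, 161, 162, 127, 227, 222, 223, 226, 225, 128, 112, 148, 212, 237, 240, 236, 236]
6 [335. 204.] [165, 167, 162, 161, 162, 156, 159, 173, 164, 160, 160, 167, 162, 161, 153, 150, 146, 145, 145, 128, 111, 147, 194, 237, 240, 235, 242]
12 [335. 211.] [240, 240, 239, 236, 239, 236, 241, 158, 161, 164, 160, 171, 132, 130, 221, 223, 221, 224, 228, 110, 112, 148, 175, 238, 241, 236, 237]
18 [335. 219.] [240, 240, 239, 237, 240, 237, 228, 142, 147, 143, 140, 145, 146, 146, 142, 141, 141, 143, 143, 146, 141, 140, 135, 132, 134, 136, 134]
24 [334. 226.] [240, 240, 240, 237, 240, 245, 160, 145, 233, 227, 229, 232, 235, 214, 215, 214, 214, 220, 217, 215, 213, 210, 204, 207, 212, 211, 211]
```

The profile shows the bar still in the hook, so the ring was dragged along. A quicker pull should slip the hook out, because the ring's inertia holds it back. The tray wall stops the ring if that fails.

```bash
python3 -m pendant '[3,-0.15,0,0,0,0,0,0,0,0,0,0,0,0,0]'
python3 - <<'E'
from h import *
p,m,y=st(); c=cap("wrist"); save(c,"t5.png"); prof(c,p,y,(-18,-12,-6,0,6,12,18),z=-97,xs=range(-40,13,2))
E
```

```text
time_s: 22.1
position: [0.5254, 0.4025, 0.3092]
tool_rot: [0.994, 0.105, 0.0, -0.0]
ft_force: [0.1, 0.3, -0.3]
gripper_width: 0.0233
grasp_force: 59.6
t 22.1 p [0.5254 0.4025 0.3092] yaw 12.05 tilt [ 0.  0. -1.] w 23.3 gf 59.6 F [ 0.1  0.3 -0.3] q [-0.25  0.5  -0.63  1.52  0.3   1.22 -2.29]
-18 [337. 173.] [241, 236, 240, 236, 236, 242, 238, 239, 229, 223, 228, 240, 240, 238, 243, 240, 239, 242, 240, 239, 234, 222, 222, 228, 240, 242, 156]
-12 [336. 181.] [241, 237, 240, 237, 235, 241, 238, 240, 234, 223, 228, 239, 239, 237, 243, 240, 239, 241, 241, 241, 222, 223, 221, 238, 239, 239, 230]
-6 [336. 188.] [241, 237, 239, 237, 235, 240, 237, 240, 224, 223, 228, 222, 225, 221, 228, 225, 224, 225, 225, 225, 223, 223, 229, 242, 239, 245, 156]
0 [336. 196.] [239, 162, 164, 164, 158, 165, 166, 111, 156, 177, 238, 239, 240, 243, 228, 217, 151, 156, 161, 140, 112, 149, 210, 242, 238, 239, 211]
6 [335. 204.] [167, 164, 164, 164, 159, 165, 164, 166, 172, 158, 118, 131, 144, 146, 123, 223, 223, 221, 241, 157, 111, 148, 194, 241, 239, 243, 170]
12 [335. 211.] [242, 239, 238, 239, 236, 241, 165, 164, 167, 163, 151, 230, 225, 226, 227, 217, 227, 232, 242, 118, 113, 148, 176, 242, 239, 238, 230]
18 [335. 219.] [241, 240, 238, 240, 235, 239, 239, 203, 149, 145, 145, 146, 148, 147, 143, 145, 145, 146, 147, 150, 147, 144, 140, 135, 137, 140, 137]
```

```bash
python3 -m pendant '[1,0.1,0,0,0,0.5,0.05,0,0,0,0,0,0,0,0,0,0,0,0,0]'
python3 - <<'E'
from h import *
p,m,y=st(); c=cap("wrist"); save(c,"t6.png"); prof(c,p,y,(-6,0,6,12,18,),z=-97,xs=range(-40,13,2))
t=cap("top"); save(t,"t6top.png")
E
```

```text
time_s: 22.48
position: [0.5394, 0.4043, 0.3094]
tool_rot: [0.994, 0.105, -0.0, -0.0]
ft_force: [-0.3, 0.3, -0.9]
gripper_width: 0.0235
grasp_force: 59.6
t 22.48 p [0.5394 0.4043 0.3094] yaw 12.1 tilt [-0.  0. -1.] w 23.5 gf 59.6 F [-0.3  0.3 -0.9] q [-0.26  0.52 -0.63  1.49  0.31  1.24 -2.28]
-6 [336. 188.] [242, 241, 238, 240, 235, 239, 240, 242, 225, 226, 227, 226, 224, 221, 227, 225, 228, 224, 230, 227, 225, 227, 219, 242, 243, 242, 195]
0 [336. 196.] [158, 167, 163, 166, 161, 164, 171, 106, 152, 177, 241, 239, 241, 242, 241, 243, 158, 156, 160, 137, 112, 151, 217, 241, 243, 241, 244]
6 [335. 204.] [167, 166, 162, 166, 161, 164, 166, 152, 145, 174, 173, 227, 222, 242, 244, 227, 242, 238, 245, 146, 113, 151, 197, 240, 243, 240, 219]
12 [335. 211.] [242, 242, 237, 241, 237, 239, 241, 239, 239, 239, 240, 226, 223, 221, 223, 224, 238, 238, 245, 104, 113, 151, 177, 240, 243, 239, 244]
18 [335. 219.] [242, 242, 238, 241, 237, 238, 242, 197, 140, 138, 135, 139, 142, 142, 140, 134, 140, 139, 140, 144, 142, 139, 134, 130, 132, 134, 132]
```

```bash
python3 -m pendant '[0,0,-0.3,0,0,0,0,-0.5,0,0,0,0,-0.8,0,0,0,0,-1.2,0,0,0,0,-1.5,0,0,0,0,-2,0,0,0,0,-2,0,0,0,0,-2,0,0,0,0,-2,0,0,0,0,-2,0,0,0,0,-1,0,0,0,0,0,0,0]'
python3 - <<'E'
from h import *
st()
c=cap("wrist"); save(c,"t7.png"); a=cap("scene"); t=cap("top"); save(a,"t7s.png"); save(t,"t7t.png")
import pickle; a0,b0=pickle.load(open("ab.pkl","rb"))
# ring in the wrist view: unproject steel-ish / dark edge pixels onto the ring top (z=.013), report extents in tray axes
th=np.radians(12); X=np.array([np.cos(th),np.sin(th)]);Y=np.array([-np.sin(th),np.cos(th)])
g=np.arange(-100,101,5)/1e3
P=np.array([[*(np.array([.483,.318])+x*X+y*Y),.013] for y in g[::-1] for x in g])
for n,cc,ref in(("wrist",c,None),("scene",a,a0),("top",t,b0)):
    uv=proj(cc,P).astype(np.float32); v=cv2.remap(cc["img"].mean(2).astype(np.float32),uv[:,:1],uv[:,1:],1).reshape(41,41)
    np.save(n+".npy",v); print(n,"dark(<200) share",(v<200).mean().round(2),"edge grey 195-232",((v>195)&(v<232)).mean().round(2))
v=np.load("scene.npy")
for r in v[::2]: print("".join("#" if q<120 else "+" if q<190 else "o" if q<225 else "." for q in r))
v=np.load("wrist.npy"); print()
for r in v[::2]: print("".join("#" if q<120 else "+" if q<190 else "o" if q<228 else "." for q in r))
E
```

```text
time_s: 23.58
position: [0.539, 0.4048, 0.4662]
tool_rot: [0.994, 0.106, 0.002, -0.001]
ft_force: [0.3, -0.0, -0.4]
gripper_width: 0.0235
grasp_force: 59.6
t 23.58 p [0.539  0.4048 0.4662] yaw 12.13 tilt [ 0.004  0.003 -1.   ] w 23.5 gf 59.6 F [ 0.3 -0.  -0.4] q [-0.26  0.43 -0.65  1.28  0.26  1.51 -2.24]
wrist dark(<200) share 0.31 edge grey 195-232 0.23
scene dark(<200) share 0.27 edge grey 195-232 0.19
top dark(<200) share 0.13 edge grey 195-232 0.08
+++++++++++++++++++++++++++++++++++++++++
+++++++++++++++++++++++++++++++++++++++++
+++++++++o+++++++++++++++++++++++++++++++
+........................................
+o.......................................
+ooo.................o+++++++++o.........
+..................+++++oo++o++..........
o................o++o....................
+o..............o++......................
+...............+...................o....
o.............o.o...................+....
o.............o.....................o.o..
o.............+o.....................oo..
o..............+o...................o+...
o..............o++o...............o++....
o...........
[... 422 characters left out ...]
###ooooo+.o..+o.o.+o........
################ooooo++++o+o+++o.........
#############++++....+....+o.............
#########+++#....++o......o..............
+###+++++++##..oo.....................+.o
#####+####......+...................+.ooo
#########.......+....................o+oo
######+........o.o...................o+o.
#..............o.o+oo...............o+o..
+.ooooo.........+o.+oo...........o..+....
+.................+oo.oo.o....o.oo+o.....
+oooooo............o++ooooooo..++........
+oooooo.................ooo+.............
+oooooo.......................+..........
+oooooo......................++..........
+oooooo......................++........o.
oooooooooooooooooooooooooooo+##oooooooooo
```

The scene grid shows the C-shaped ring lying flat in the tray, with the hook clear of it. Now back to the rack.

```bash
python3 -m pendant '[0,0,-1,0,0,0,0,-1.5,0,0,0,0,-1,0,0,0,0,0,0,0]'
python3 -c "
from h import *
go((.532,-.318,.503))"
```

```text
time_s: 24.07
position: [0.5392, 0.4047, 0.4997]
tool_rot: [0.994, 0.106, 0.001, -0.001]
ft_force: [0.3, -1.2, -0.1]
gripper_width: 0.0235
grasp_force: 59.5
t 24.07 p [0.5392 0.4047 0.4997] yaw 12.12 tilt [ 0.002  0.002 -1.   ] w 23.5 gf 59.5 F [ 0.3 -1.2 -0.1] q [-0.27  0.43 -0.65  1.21  0.26  1.58 -2.23]
[ 0.532 -0.318  0.503] tool cm [-15.88  70.5   -0.47]
```

```bash
python3 -m pendant '[-0.23,1,0,0,0,-0.45,2,0,0,0,-0.68,3,0,0,0,-0.825,3.66,0,0,0,-0.825,3.66,0,0,0,-0.825,3.66,0,0,0,-0.825,3.66,0,0,0,-0.825,3.66,0,0,0,-0.825,3.66,0,0,0,-0.825,3.66,0,0,0,-0.825,3.66,0,0,0,-0.825,3.66,0,0,0,-0.825,3.66,0,0,0,-0.825,3.66,0,0,0,-0.825,3.66,0,0,0,-0.825,3.66,0,0,0,-0.825,3.66,0,0,0,-0.825,3.66,0,0,0,-0.68,3,0,0,0]'
python3 -m pendant '[-0.45,2,0,3,0,-0.23,1,0,6,0,0,0,0,6,0,0,0,0,6,0,0,0,0,0,0,0,0,0,0,0]'
python3 -c "
from h import *
go((.532,-.318,.48),(.532,-.318,.352))"
```

```text
time_s: 25.65
position: [0.531, -0.2542, 0.4964]
tool_rot: [0.995, 0.104, -0.001, 0.0]
ft_force: [0.2, -0.6, -0.6]
gripper_width: 0.0232
grasp_force: 59.6
time_s: 26.15
position: [0.5315, -0.281, 0.497]
tool_rot: [0.997, -0.076, -0.0, -0.0]
ft_force: [1.0, -0.0, -1.1]
gripper_width: 0.0231
grasp_force: 59.6
t 26.15 p [ 0.5315 -0.281   0.497 ] yaw -8.75 tilt [-0.001  0.001 -1.   ] w 23.1 gf 59.6 F [ 1.  -0.  -1.1] q [ 0.59  0.22 -0.22  1.43  0.05  1.5  -1.35]
[ 0.532 -0.318  0.48 ] tool cm [0.61 3.65 1.69]
[ 0.532 -0.318  0.352] tool cm [1.00e-02 1.00e-02 1.28e+01]
```

```bash
python3 -m pendant '[0.2,1.2,0.5,0,0,0.2,1.3,0.6,0,0,0.2,1.15,0.5,0,0,0,0,0,0,0,0,0,0,0,0]'
python3 - <<'E'
from h import *
p,m,y=go((.532,-.3185,.40),(.532,-.3185,.352)) or (None,)*3
p,m,y=st(); c=cap("wrist"); save(c,"r1.png"); prof(c,p,y,(-6,0,6),z=-92,xs=range(-36,13,2))
E
```

```text
time_s: 26.57
position: [0.5315, -0.3198, 0.4803]
tool_rot: [0.997, -0.078, -0.001, -0.0]
ft_force: [0.8, -0.1, -1.6]
gripper_width: 0.0234
grasp_force: 59.6
t 26.57 p [ 0.5315 -0.3198  0.4803] yaw -8.98 tilt [-0.002  0.001 -1.   ] w 23.4 gf 59.6 F [ 0.8 -0.1 -1.6] q [ 0.62  0.26 -0.19  1.41  0.05  1.48 -1.29]
[ 0.532  -0.3185  0.4   ] tool cm [ 0.04 -0.14  8.03]
[ 0.532  -0.3185  0.352 ] tool cm [0.01 0.   4.8 ]
t 26.57 p [ 0.5315 -0.3198  0.4803] yaw -8.98 tilt [-0.002  0.001 -1.   ] w 23.4 gf 59.6 F [ 0.8 -0.1 -1.6] q [ 0.62  0.26 -0.19  1.41  0.05  1.48 -1.29]
-6 [332. 189.] [150, 151, 152, 153, 156, 100, 97, 244, 243, 242, 243, 243, 242, 242, 243, 242, 242, 243, 243, 243, 242, 242, 243, 243, 242]
0 [332. 197.] [155, 154, 154, 153, 155, 147, 181, 160, 250, 255, 255, 255, 251, 251, 235, 233, 230, 223, 161, 166, 227, 244, 244, 244, 243]
6 [332. 204.] [150, 152, 151, 153, 153, 147, 243, 234, 238, 238, 239, 240, 240, 240, 240, 240, 240, 247, 162, 166, 223, 240, 239, 240, 240]
```

```bash
python3 -m pendant '[0,-0.1,0.5,0,0,0,0,0.8,0,0,0,0,0.8,0,0,0,0,0.8,0,0,0,0,0.8,0,0,0,0,0.8,0,0,0,0,0.3,0,0,0,0,0,0,0]'
python3 -m pendant '[0,0,0.8,0,0,0,0,1,0,0,0,0,1,0,0,0,0,1,0,0,0,0,1,0,0,0,0,1,0,0,0,0,0.7,0,0,0,0,0.4,0,0,0,0,0,0,0,0,0,0,0,0]'
python3 -c "
from h import *
go((.532,-.3185,.352))"
```

```text
time_s: 27.28
position: [0.5319, -0.3173, 0.4322]
tool_rot: [0.997, -0.077, -0.001, -0.0]
ft_force: [-0.5, -0.1, 0.4]
gripper_width: 0.0235
grasp_force: 59.6
time_s: 28.12
position: [0.5321, -0.3174, 0.3645]
tool_rot: [0.997, -0.077, -0.0, -0.0]
ft_force: [0.5, 0.5, -0.4]
gripper_width: 0.0232
grasp_force: 59.6
t 28.12 p [ 0.5321 -0.3174  0.3645] yaw -8.87 tilt [-0.  0. -1.] w 23.2 gf 59.6 F [ 0.5  0.5 -0.4] q [ 0.63  0.31 -0.2   1.59  0.06  1.25 -1.31]
[ 0.532  -0.3185  0.352 ] tool cm [0.   0.11 1.25]
```

Inside the slot with no contact. I seat the collar gently.

```bash
python3 -m pendant '[0,0.05,0.4,0,0,0,0,0.3,0,0,0,0,0.2,0,0,0,0,0.15,0,0,0,0,0,0,0]'; python3 -m pendant '[0,0,0.1,0,0,0,0,0.08,0,0,0,0,0,0,0]'
```

```text
time_s: 28.53
position: [0.5319, -0.3178, 0.3536]
tool_rot: [0.997, -0.077, -0.0, -0.0]
ft_force: [-0.3, 0.3, -0.9]
gripper_width: 0.0233
grasp_force: 59.6
time_s: 28.78
position: [0.5321, -0.3178, 0.3522]
tool_rot: [0.997, -0.077, 0.0, 0.0]
ft_force: [0.2, 0.0, -0.5]
gripper_width: 0.0235
grasp_force: 59.8
```

```bash
python3 -m pendant '[0,0,0.07,0,0,0,0,0,0,0]'; python3 -m pendant '[0,0,0.07,0,0,0,0,0,0,0]'
```

```text
time_s: 28.95
position: [0.532, -0.3178, 0.3521]
tool_rot: [0.997, -0.077, 0.0, 0.0]
ft_force: [-2.2, 0.9, 3.7]
gripper_width: 0.0232
grasp_force: 60.3
time_s: 29.12
position: [0.532, -0.3178, 0.352]
tool_rot: [0.997, -0.077, 0.0, 0.0]
ft_force: [-3.6, 2.7, 8.8]
gripper_width: 0.0233
grasp_force: 61.0
```

Contact: the collar is seated. I release, retreat upward and check.

```bash
python3 -m pendant '[0,0,-0.05,0,2.6,0,0,0,0,3,0,0,0,0,4,0,0,0,0,6,0,0,0,0,8.5,0,0,0,0,8.5,0,0,0,0,8.5,0,0,-1,0,8.5,0,0,-2,0,8.5,0,0,-2.5,0,8.5,0,0,-2.5,0,8.5,0,0,-2,0,8.5,0,0,-1,0,8.5,0,0,0,0,8.5]'
python3 - <<'E'
from h import *
st(); c=cap("wrist")
m=cv2.inRange(cv2.cvtColor(c["img"],cv2.COLOR_RGB2HSV),(5,110,60),(20,255,255))
n,l,s,ce=cv2.connectedComponentsWithStats(m)
for i in range(1,n):
    if s[i,4]>150: print(s[i],ce[i])
print("top/bottom of handle expected",proj(c,[[.532,-.318,.235],[.532,-.318,.155]]))
a=cap("scene"); import pickle; a0,b0=pickle.load(open("ab.pkl","rb"))
H=lambda im:cv2.inRange(cv2.cvtColor(im,cv2.COLOR_RGB2HSV),(5,110,60),(20,255,255))
for im in(a0["img"],a["img"]):
    q=H(im)[270:350,225:305]; n,l,s,ce=cv2.connectedComponentsWithStats(q); print([ (s[i].tolist(),ce[i].round(1)) for i in range(1,n) if s[i,4]>40])
d=np.abs(a["img"].astype(int)-a0["img"]).sum(2)>60
# bystanders: spray, discs, wrench, decoys unchanged?
for nm,(x0,y0,x1,y1) in dict(spray=(405,140,440,200),wrench=(372,225,455,280),discs=(330,305,395,370),pick2=(205,370,255,420)).items(): print(nm,d[y0:y1,x0:x1].mean().round(3))
E
```

```text
time_s: 30.28
position: [0.5323, -0.3179, 0.4644]
tool_rot: [0.997, -0.077, 0.002, 0.001]
ft_force: [-0.4, -0.6, -0.6]
gripper_width: 0.0849
grasp_force: 0.0
t 30.28 p [ 0.5323 -0.3179  0.4644] yaw -8.87 tilt [ 0.004 -0.002 -1.   ] w 84.9 gf 0.0 F [-0.4 -0.6 -0.6] q [ 0.62  0.26 -0.2   1.44  0.05  1.44 -1.3 ]
[ 391  125   35   57 1025] [408.11902439 153.16682927]
[ 261  186   41   56 2049] [280.64812103 215.07808687]
top/bottom of handle expected [[283.21679297 229.88438675]
 [282.61473222 194.03290821]]
[([21, 19, 15, 26, 261], array([28.6, 31.4]))]
[([21, 19, 15, 26, 261], array([28.3, 31.5]))]
spray 0.0
wrench 0.288
discs 0.039
pick2 0.373
```

The handle is back exactly where it started. The wrench and decoy-pick differences are probably arm or shadow, so I retreat and check once more.

```bash
python3 -m pendant '[-2.5,2.5,-1,0,8.5,-2.5,2.5,-1,0,8.5,-2.5,2.5,-1,0,8.5,-2.5,2.5,0,0,8.5,-2.5,2.5,0,0,8.5,-2.5,2.5,0,0,8.5,-2.5,2.5,0,0,8.5,-2.5,2.5,0,0,8.5,-2.5,2.5,0,0,8.5,-2.5,2.5,0,0,8.5,-2.5,2.5,0,0,8.5,-2.5,2.5,0,0,8.5,0,0,0,0,8.5]'
python3 - <<'E'
from h import *
import pickle
st(); a0,b0=pickle.load(open("ab.pkl","rb")); a=cap("scene"); b=cap("top")
for r,n,bx in((a0,a,dict(spray=(405,140,440,200),wrench=(372,225,455,280),discs=(330,305,395,370),rack=(225,280,305,360))),(b0,b,dict(spray=(110,105,155,150),wrench=(203,80,232,145),discs=(295,100,342,150),rack=(325,180,385,230)))):
    d=np.abs(r["img"].astype(int)-n["img"]).sum(2)>90
    print({k:d[y0:y1,x0:x1].mean().round(3) for k,(x0,y0,x1,y1) in bx.items()})
# wrench by brightness, before/after, top view
for r in(b0,b):
    m=(r["img"][80:150,203:235].min(2)>150).astype(np.uint8); M=cv2.moments(m,True); print(M["m00"],M["m10"]/M["m00"],M["m01"]/M["m00"])
E
```

```text
time_s: 31.47
position: [0.1816, -0.5714, 0.4889]
tool_rot: [0.997, -0.082, -0.002, -0.0]
ft_force: [-0.7, 1.0, -0.4]
gripper_width: 0.0852
grasp_force: 0.0
t 31.47 p [ 0.1816 -0.5714  0.4889] yaw -9.46 tilt [-0.005  0.001 -1.   ] w 85.2 gf 0.0 F [-0.7  1.  -0.4] q [ 1.11  0.2   0.09  1.46 -0.01  1.48 -0.53]
{'spray': np.float64(0.0), 'wrench': np.float64(0.0), 'discs': np.float64(0.0), 'rack': np.float64(0.004)}
{'spray': np.float64(0.0), 'wrench': np.float64(0.0), 'discs': np.float64(0.0), 'rack': np.float64(0.001)}
473.0 15.093023255813954 36.63424947145877
490.0 15.136734693877552 36.55102040816327
```

The bystanders haven't moved, the pick hangs as before, and the ring is flat in the tray. Handing in.

```bash
python3 -c "
from bench import ticket
print(ticket.job_done())"
```

```text
the job is handed in; nothing more can be done
None
```

Job handed in at about 31.5 s of the 72 s: the ring lies flat on the tray floor, the pick hangs in its fork as it started, and camera comparison shows the wrench, spray can and discs unmoved; the ring slid a few centimetres along the tray floor during unhooking.

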